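# Pack the finished perfume bottles into their box bases

### The job

Pack the four finished perfume bottles, the ones with a gold spray pump: set each one down gently, upright and square to the walls, in the open box base of its own colour and size (large teal bottle in the large teal base, and so on). Leave the two bottles that have no pump yet where they stand, and do not let any bottle fall over.

Things in the scene. Friction and masses are not known exactly. Their poses are not given: they have to be found in the camera images.
- teal_large: large teal perfume bottle of lacquered glass, standing: square body 54 x 54 mm, 76 high, 330 g. On top a gold spray pump (collar 19 mm across, 7 high, then a button 15 mm across), 98 mm high in all. Thin blank gold plate on one side. Origin: centre of the underside; z up, x and y square to the sides.
- teal_small: small teal perfume bottle of lacquered glass, standing: square body 36 x 36 mm, 56 high, 120 g. On top a gold spray pump (collar 19 mm across, 7 high, then a button 15 mm across), 78 mm high in all. Thin blank gold plate on one side. Origin: centre of the underside; z up, x and y square to the sides.
- black_large: large black perfume bottle of lacquered glass, standing: square body 54 x 54 mm, 76 high, 330 g. On top a gold spray pump (collar 19 mm across, 7 high, then a button 15 mm across), 98 mm high in all. Thin blank gold plate on one side. Origin: centre of the underside; z up, x and y square to the sides.
- black_small: small black perfume bottle of lacquered glass, standing: square body 36 x 36 mm, 56 high, 120 g. On top a gold spray pump (collar 19 mm across, 7 high, then a button 15 mm across), 78 mm high in all. Thin blank gold plate on one side. Origin: centre of the underside; z up, x and y square to the sides.
- teal_large_no_pump: large teal perfume bottle of lacquered glass, standing: square body 54 x 54 mm, 76 high, 320 g. NO pump: on top only a bare white neck 17 mm across with a dark open mouth, 86 mm high in all. Thin blank gold plate on one side. Origin: centre of the underside; z up, x and y square to the sides.
- black_small_no_pump: small black perfume bottle of lacquered glass, standing: square body 36 x 36 mm, 56 high, 115 g. NO pump: on top only a bare white neck 17 mm across with a dark open mouth, 66 mm high in all. Thin blank gold plate on one side. Origin: centre of the underside; z up, x and y square to the sides.
- teal_large_base: large teal box base for the large teal bottle: loose, open square tray of rigid board lying open side up, 82 x 82 mm outside, 74 x 74 inside, 20 high, walls and floor 4 thick, 120 g. Origin: centre of the underside (inner floor 4 mm above it); z up, x and y square to the walls.
- teal_small_base: small teal box base for the small teal bottle: loose, open square tray of rigid board lying open side up, 64 x 64 mm outside, 56 x 56 inside, 20 high, walls and floor 4 thick, 90 g. Origin: centre of the underside (inner floor 4 mm above it); z up, x and y square to the walls.
- black_large_base: large black box base for the large black bottle: loose, open square tray of rigid board lying open side up, 82 x 82 mm outside, 74 x 74 inside, 20 high, walls and floor 4 thick, 120 g. Origin: centre of the underside (inner floor 4 mm above it); z up, x and y square to the walls.
- black_small_base: small black box base for the small black bottle: loose, open square tray of rigid board lying open side up, 64 x 64 mm outside, 56 x 56 inside, 20 high, walls and floor 4 thick, 90 g. Origin: centre of the underside (inner floor 4 mm above it); z up, x and y square to the walls.

How it is judged:
By the outcome, as a careful person would: the job done as asked, in the order asked, and still so for the second after the job is handed in, with the robot touching nothing.
It also fails if it takes over 96 s, if anything falls off the work surface, if the arm or the gripper's body presses on something with over 40 N, if the wrist force passes 120 N, or if a joint passes its speed limit or range.

### The arm

A 6-joint arm with a two-finger parallel gripper is mounted at the origin on the work surface. World frame = base frame: x ahead of the robot, y to its left, z up, the work surface at z = 0. Lengths are in m, angles in rad, forces in N, time in s.
With the tool pointing down it reaches from about 0.375 to 0.75 m from the base axis. Payload 9 kg.
Tool frame: the origin (TCP) lies on the centre line of the jaws, within the pads' length; the fingertips stand 14 mm ahead of it and the grasp point (between the pads) lies 5 mm behind it (arm.nose_length is the distance from the TCP to the fingertips, in m); z points along the fingers, y is the direction in which the jaws open and shut (so a half turn about z gives the same grasp; the last joint's range is limited). The gripper opens to 85 mm and grips with 20 to 120 N. Pads are 22 mm wide; open, the fingers measure 114 mm over their backs; the gripper's body (76 mm by 85 mm) begins 54 mm behind the grasp point. The pads swing forward as they close: fully open they stand 13 mm farther back than shut.
Start: joints at [-1.333, 0.104, 0.097, 1.564, 0, 1.353], TCP at [0.264, -0.539, 0.218] pointing down, gripper open.
Joint ranges: [-2.99, 2.99], [-0.84, 1.86], [-1.1, 1.16], [-1.84, 2.11], [-1.51, 1.56], [-3.14, 3.14]. Speed limits (rad/s): [2.22, 2.22, 2.57, 3.14, 3.14, 3.14].

### API

Orientations are given as a 3x3 rotation matrix whose columns are the frame's x, y, z axes.
In Python, from bench import arm, read_camera, order, boxes_of, trace, pinpoint gives the robot as it stands. The module is installed in compiled form; this text tells all that it offers.
- The arm moves only by the tool drive_tool, never from a script. Its argument "steps" is a list of rows, each an object of numbers: "dx", "dy", "dz": the shift along the tool's x, y, z each as a share of 250 mm, from -1 to 1; "spin": the turn about the tool's z as a share of 30 degrees, from -1 to 1; "hand": the opening, from -1 (shut) to 1 (fully open), so that 0 is half open. A call has 1 to 8 rows; each row is the pose to reach, as a shift and turn from the pose commanded when the call began, along the tool's axes at that moment; what a row does not reach only later rows make up. A row lasts 1/8 s, in which the tool goes at most 62.5 mm and 10.7 degrees, less where a joint would pass 70% of its speed; a pose out of reach is approached as far as the arm can. A call with a number of a shift or a turn outside -1 to 1 is refused whole. A call with a gripper value outside its range is refused whole. The fingers move at their own pace and stop on an object; the grip force is fixed at half the most. Time passes only in rows, so rows that repeat a pose let the fingers close. It gives the time, the measured TCP pose, the force and the opening at its end, in the units of the state.
- arm.sense(): the state, without advancing time (a new reading comes with each control period).
- read_camera(name): name is "scene" or "side" or "wrist"; returns a dict with "frame" (480x640x3 uint8, blue, green, red), "z_map" (480x640 float32, m along the optical axis (not along the pixel's ray), 0 where there is no reading), "mtx" (3x3 intrinsics, pixels), "dist_coeffs" ([k1, k2, p1, p2, k3] as OpenCV has them; the pictures are not rectified), "camera_from_world" (4x4, takes a point from world to camera coordinates); the wrist camera has in their place "mount" (4x4, takes a point from camera to tool coordinates, whose origin is the TCP and whose axes are the flange's). Camera axes: x right, y up, looking along -z (the intrinsics and any distortion apply to the point x, -y, -z); pixel columns grow to the right and rows downward; lengths in m; the calibration is good to about 2 mm. A picture is of the moment at which its call begins: read the wrist's pose just before it.
- order.hand_in(): hands the job in, once; it reports no verdict.
Trained networks look in the newest picture that a camera, given by its name, has taken for a name from the list of things; names that differ only in an ending like _2 or _b are one class to them, and where a whole thing is asked for, a point or a joint stands for the part that bears it (a point fixed in the world has none). Each returns a list of dicts, best first, with "p" (0 to 1); they miss things now and then, are a little off and sometimes report something else, mostly with a low value. They report only what shows in the picture. A call takes as long as a camera call.
- boxes_of(name, camera): "rect" ([centre column, centre row, width, height] in pixels, round what is visible of it).
- trace(name, camera): "mask" (480x640 bool, what is visible of it) and "rect" ([centre column, centre row, width, height] in pixels, round what is visible of it).
- pinpoint(name, camera): "point" ([column, row] in pixels: a listed point, or the origin of a listed thing).
The state is a dict: "time": time; "q": joint angles; "qd": joint speeds; "tau": joint torques, N m; "ee_pos": TCP position; "orientation": TCP orientation; "ft_force": force on the tool from outside, world axes, zero at the start; "torque": the same for the moment, N m; "gripper_width": finger opening in m.
Only numpy, scipy, OpenCV 4.12 (cv2) and the standard library are available. Lean on these libraries where they do the work, as an engineer would, in place of code of your own. Each camera call takes 0.05 s, during which the arm holds its last target.

## Working session

There is one attempt and no reset: what is moved stays moved. The work goes in short steps, Python scripts to look and compute and a tool call to move; the robot and the scene stay as the last step left them, time stands still between calls to the robot, and variables do not carry over. Pictures are saved under pics/ and viewed, and the job is handed in when it is done.

Besides the shell and the picture viewer there is one more tool, called after "Emit:" by a JSON object that holds its "api" and its "payload". drive_tool: Moves the arm, as the interface text tells. Shift numbers are shares of 250 mm and turn numbers shares of 30 degrees, none past 1 either way. Its arguments: {"type":"object","properties":{"steps":{"type":"array"}},"required":["steps"]}

```bash
mkdir -p pics; ls
python3 - <<'E'
from bench import arm, read_camera
import cv2
s=arm.sense()
print({k:s[k] for k in ('time','ee_pos','orientation','gripper_width','ft_force')}, arm.nose_length)
for n in ('scene','side'):
    c=read_camera(n); cv2.imwrite(f'pics/{n}0.png',c['frame']); print(n,c['mtx'],c['dist_coeffs'],c['camera_from_world'])
E
```

```text
pics
{'time': 0.0, 'ee_pos': array([ 0.26403147, -0.53840333,  0.21752552]), 'orientation': array([[ 8.97925279e-01,  4.40147822e-01, -2.98016917e-04],
       [ 4.40147826e-01, -8.97924425e-01,  1.27227127e-03],
       [ 2.92390760e-04, -1.27357603e-03, -9.99999146e-01]]), 'gripper_width': 0.08542099171987015, 'ft_force': array([-0.37477662, -0.76433887, -0.0875156 ])} 0.014
scene [[444.60895957   0.         325.21274835]
 [  0.         444.60895957 235.52119731]
 [  0.           0.           1.        ]] [-0.05118341  0.          0.          0.          0.        ] [[-0.471358    0.88181185 -0.01514901  0.21581532]
 [-0.51525728 -0.26140049  0.81619834  0.2351253 ]
 [ 0.71577341  0.39252725  0.57757319 -1.25446793]
 [ 0.          0.          0.          1.        ]]
side [[500.11233127   0.         324.51414438]
 [  0.         500.11233127 250.55305786]
 [  0.           0.           1.        ]] [-0.07161735  0.          0.          0.          0.        ] [[-0.85453148 -0.51924071 -0.01284652  0.47916491]
 [ 0.33645461 -0.57221834  0.74790672 -0.16832584]
 [-0.39569463  0.63478757  0.66367952 -0.90735567]
 [ 0.          0.          0.          1.        ]]
```

View pics/scene0.png

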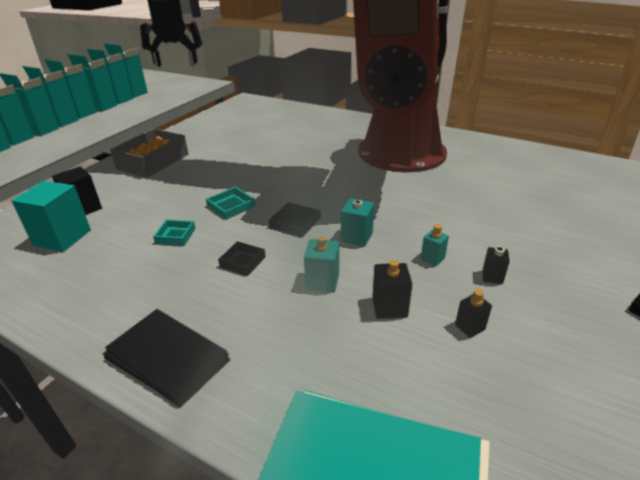

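View pics/side0.png

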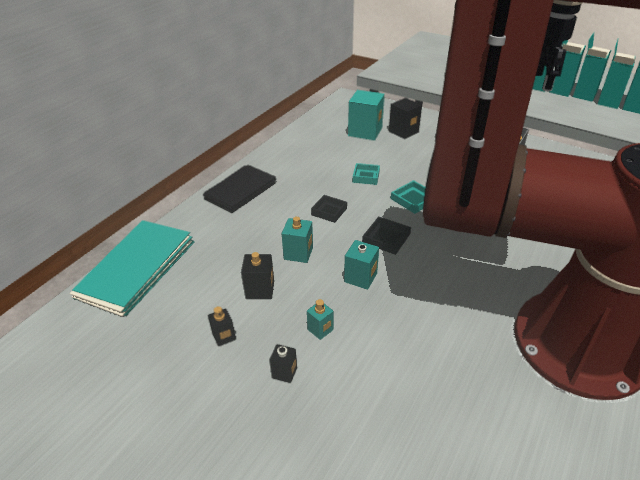

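Both views show the four trays (scene ≈(231,202),(174,232),(295,218),(242,258)) and six bottles: pumped ones at (321,265), (435,245), (392,290), (474,314), bare-neck ones at (357,222), (496,265). Next I'll measure them with the depth maps.

```bash
cat > h.py <<'E'
import numpy as np, cv2
from bench import arm, read_camera, boxes_of, trace, pinpoint
def cloud(c, T=None):
    z=c['z_map']; h,w=z.shape
    uv=np.stack(np.meshgrid(np.arange(w),np.arange(h)),-1).reshape(-1,1,2).astype(np.float64)
    n=cv2.undistortPoints(uv,c['mtx'],np.array(c['dist_coeffs'])).reshape(h,w,2)
    P=np.stack([n[...,0]*z,-n[...,1]*z,-z],-1)
    if T is None: T=np.linalg.inv(c['camera_from_world'])
    return P@T[:3,:3].T+T[:3,3], z>0
def wristT(c,s):
    T=np.eye(4);T[:3,:3]=s['orientation'];T[:3,3]=s['ee_pos'];return T@c['mount']
def sqang(a): return (a+45)%90-45
names=['teal_large','teal_small','black_large','black_small','teal_large_no_pump','black_small_no_pump','teal_large_base','teal_small_base','black_large_base','black_small_base']
def H(n): return .020 if 'base' in n else (.076 if 'large' in n else .056)
def side(n): return (.082 if 'large' in n else .064) if 'base' in n else (.054 if 'large' in n else .036)
E
python3 - <<'E'
from h import *
for cam in ('scene','side'):
    c=read_camera(cam);P,ok=cloud(c); im=c['frame'].copy()
    for n in names:
        r=trace(n,cam)
        for k in r[:2]:
            m=k['mask']&ok; m=cv2.erode(m.astype(np.uint8),np.ones((2,2)))>0
            pts=P[m]
            top=pts[np.abs(pts[:,2]-H(n))<.004]
            s=''
            if len(top)>5:
                q=cv2.minAreaRect((top[:,:2]*1000).astype(np.float32)); s=f"top c {np.round(q[0],1)} size {np.round(q[1],1)} ang {sqang(q[2]):.1f} n {len(top)}"
            print(cam,n,round(k['p'],2),np.round(k['rect']),'zmax %.3f'%pts[:,2].max() if len(pts) else '',s)
E
```

```text
scene teal_large 0.73 [322. 266.  36.  56.] zmax 0.100 top c [589.1  66.1] size [55.1 51.1] ang 17.4 n 492
scene teal_small 0.64 [393. 289.  37.  58.] zmax 0.100 top c [616.1 199.4] size [61.8 28.5] ang -3.5 n 135
scene teal_small 0.62 [434. 245.  26.  43.] zmax 0.081 top c [435.6 222.3] size [33.9 37.1] ang -16.6 n 168
scene black_large 0.93 [392. 289.  33.  54.] zmax 0.100 top c [596.8 197.3] size [51.  52.8] ang 31.0 n 606
scene black_small 0.65 [474. 311.  35.  49.] zmax 0.079 top c [580.8 328.1] size [34.2 35.5] ang -28.3 n 270
scene teal_large_no_pump 0.85 [359. 222.  38.  45.] zmax 0.089 top c [437.1  63.8] size [54.7 49.8] ang 6.2 n 347
scene black_small_no_pump 0.84 [497. 267.  32.  39.] zmax 0.069 top c [438.5 336.2] size [35.3 34.2] ang 16.7 n 201
scene teal_large_base 0.75 [231. 203.  49.  33.] zmax 0.023 top c [ 453.4 -249.7] size [83.5 82.6] ang -18.6 n 232
scene teal_large_base 0.35 [436. 245.  28.  45.] zmax 0.080 top c [445.6 226. ] size [24.2 46.2] ang 25.5 n 91
scene teal_small_base 0.73 [175. 233.  42.  27.] zmax 0.023 top c [ 603.1 -280.3] size [63.8 62.3] ang 20
[... 977 characters left out ...]
e [33.8 34.8] ang 15.0 n 289
side teal_large_base 0.84 [409. 199.  36.  32.] zmax 0.306 top c [ 451.  -248.7] size [86.3 82. ] ang -19.8 n 135
side teal_small_base 0.8 [368. 172.  25.  23.] zmax 0.024 top c [ 602.6 -279.9] size [61.5 69.7] ang 22.5 n 114
side teal_small_base 0.16 [329. 206.  36.  24.] zmax 0.023 top c [607.4 -99.1] size [62.8 65.4] ang 3.6 n 144
side black_large_base 0.67 [387. 235.  48.  38.] zmax 0.023 top c [444.3 -79. ] size [80.1 84.5] ang 0.8 n 216
side black_large_base 0.54 [370. 172.  24.  25.] zmax 0.024 top c [ 601.8 -279.7] size [62.  69.4] ang 20.7 n 115
side black_small_base 0.73 [329. 209.  39.  26.] zmax 0.023 top c [607.  -98.2] size [63.1 64.7] ang 2.0 n 136
```

```bash
cat >> h.py <<'E'
def plan(x,y,z,yaw=None,ref=None):
    """mm, deg (mod 90) -> shares from current pose"""
    s=arm.sense();R=s['orientation'];p=s['ee_pos']*1000
    psi=np.degrees(np.arctan2(R[1,0],R[0,0]))
    d=R.T@(np.array([x,y,z])-p)
    out='now %s yaw %.1f w %.1f F %s t %.2f q6 %.2f -> dx %.3f dy %.3f dz %.3f'%(np.round(p,1),psi,s['gripper_width']*1000,np.round(s['ft_force'],1),s['time'],s['q'][5],*(d/250))
    if yaw is not None: out+=' spin %.3f'%(-sqang(yaw-psi)/30)
    out+=' rows>=%.1f'%(np.linalg.norm(d)/62.5)
    print(out)
def wlook(fn):
    s=arm.sense();c=read_camera('wrist');cv2.imwrite(fn,c['frame']);P,ok=cloud(c,wristT(c,s));return c,P,ok
def wmeas(P,ok,near,n,rad=None):
    """near mm: fit square to top-plane points around"""
    h=H(n); r=rad or side(n)*0.8
    m=ok&(np.abs(P[...,2]-h)<.005)&(np.hypot(P[...,0]-near[0]/1000,P[...,1]-near[1]/1000)<r)
    t=(P[m][:,:2]*1000).astype(np.float32)
    if len(t)<20: print(n,'few',len(t));return
    q=cv2.minAreaRect(t);print(n,'c',np.round(q[0],1),'size',np.round(q[1],1),'ang %.1f'%sqang(q[2]),'n',len(t),'z %.3f'%np.median(P[m][:,2]))
E
python3 -c "
from h import *
plan(588,66,220,17.4)"
```

```text
now [ 264.1 -538.8  218.3] yaw 26.1 w 85.5 F [ 0.4 -0.4  0.6] t 1.20 q6 1.35 -> dx 2.228 dy -1.602 dz -0.007 spin 0.290 rows>=11.0
```

Emit:
{"api": "drive_tool", "payload": {"steps": [{"dx": 1,"dy": -0.7},{"dx": 1,"dy": -0.7},{"dx": 1,"dy": -0.7},{"dx": 1,"dy": -0.7},{"dx": 1,"dy": -0.7},{"dx": 1,"dy": -0.7},{"dx": 1,"dy": -0.7}]}}

```text
schema error: expected keys dx, dy, dz, spin, hand
```

```bash
python3 -c "
from h import *
c,P,ok=wlook('pics/w1.png')
for n,xy in (('teal_large_base',(452,-249)),('teal_small_base',(602.5,-280)),('black_large_base',(445,-79.5)),('black_small_base',(608,-99))): wmeas(P,ok,xy,n)
plan(588,66,220,17.4)"
```

```text
teal_large_base few 0
teal_small_base few 0
black_large_base few 0
black_small_base few 0
now [ 264.1 -538.8  218.4] yaw 26.1 w 85.2 F [0.1 0.  0.2] t 1.25 q6 1.35 -> dx 2.228 dy -1.602 dz -0.007 spin 0.290 rows>=11.0
```

View pics/w1.png

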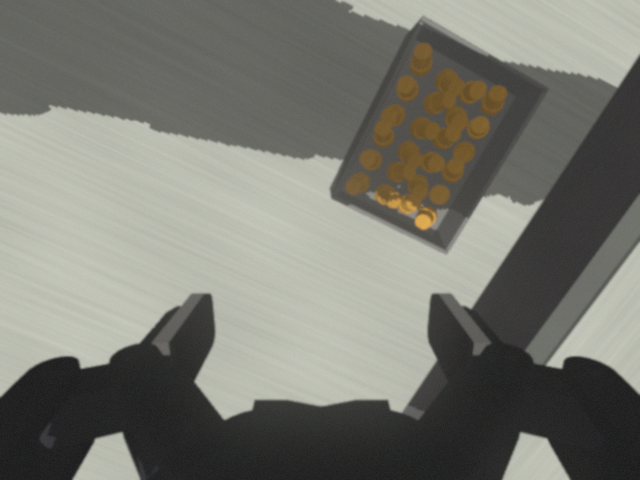

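The move was refused because all five keys are required. The wrist view still shows the start pose: a box of pumps at (430,135) and the fingers at the bottom.

Emit:
{"api": "drive_tool", "payload": {"steps": [{"dx": 1,"dy": -0.7,"dz": 0,"spin": 0,"hand": 1},{"dx": 1,"dy": -0.7,"dz": 0,"spin": 0,"hand": 1},{"dx": 1,"dy": -0.7,"dz": 0,"spin": 0,"hand": 1},{"dx": 1,"dy": -0.7,"dz": 0,"spin": 0,"hand": 1},{"dx": 1,"dy": -0.7,"dz": 0,"spin": 0,"hand": 1},{"dx": 1,"dy": -0.7,"dz": 0,"spin": 0,"hand": 1},{"dx": 1,"dy": -0.7,"dz": 0,"spin": 0,"hand": 1}]}}

```text
time: 2.12
ee_pos: [0.4116, -0.2718, 0.2184]
orientation: [[0.898, 0.441, 0.0], [0.441, -0.898, -0.001], [-0.0, 0.001, -1.0]]
ft_force: [-0.4, -0.6, -0.6]
gripper_width: 0.0854
```

```bash
python3 -c "
from h import *
c,P,ok=wlook('pics/w2.png')
for n,xy in (('teal_large_base',(452,-249)),('teal_small_base',(602.5,-280)),('black_large_base',(445,-79.5)),('black_small_base',(608,-99))): wmeas(P,ok,xy,n)
plan(588,66,220,17.4)"
```

```text
teal_large_base c [ 450.7 -250.9] size [82.3 82.2] ang -18.7 n 1510 z 0.019
teal_small_base c [ 594.  -284.8] size [48.  65.2] ang 21.2 n 1001 z 0.019
black_large_base c [444.3 -81.9] size [82.6 84.4] ang 1.3 n 2011 z 0.019
black_small_base few 0
now [ 411.3 -272.3  218.3] yaw 26.1 w 85.3 F [-0.5  0.8  0.2] t 2.17 q6 1.84 -> dx 1.230 dy -0.905 dz -0.007 spin 0.289 rows>=6.1
```

View pics/w2.png

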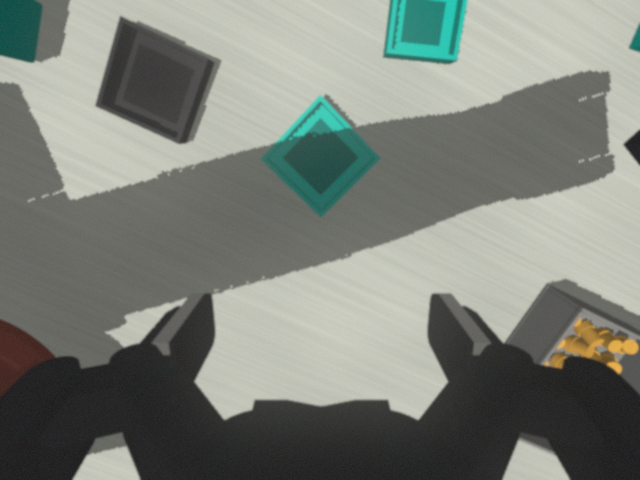

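The wrist view shows the teal large tray (320,157), the black large one (160,80) and the teal small one (427,30), matching the estimates. I'll move on to where the teal large bottle is in view.

Emit:
{"api": "drive_tool", "payload": {"steps": [{"dx": 0.8,"dy": -0.9,"dz": 0,"spin": 0.29,"hand": 1},{"dx": 0.8,"dy": -0.9,"dz": 0,"spin": 0.29,"hand": 1},{"dx": 0.8,"dy": -0.9,"dz": 0,"spin": 0.29,"hand": 1},{"dx": 0.8,"dy": -0.9,"dz": 0,"spin": 0.29,"hand": 1},{"dx": 0.8,"dy": -0.9,"dz": 0,"spin": 0.29,"hand": 1},{"dx": 0.8,"dy": -0.9,"dz": 0,"spin": 0.29,"hand": 1},{"dx": 0.8,"dy": -0.9,"dz": 0,"spin": 0.29,"hand": 1}]}}

```text
time: 3.05
ee_pos: [0.4922, 0.0173, 0.2181]
orientation: [[0.954, 0.298, -0.0], [0.298, -0.954, -0.0], [-0.001, 0.0, -1.0]]
ft_force: [-0.3, 0.3, -0.1]
gripper_width: 0.0852
```

```bash
python3 -c "
from h import *
c,P,ok=wlook('pics/w3.png')
for n,xy in (('teal_large',(588,66)),('black_large',(595,198)),('black_small_base',(608,-99)),('teal_large_no_pump',(436,63))): wmeas(P,ok,xy,n)
print(arm.sense()['q'].round(2))
plan(588,66,48,17.4)"
```

```text
teal_large c [587.2  63.9] size [54.7 53.6] ang 17.9 n 4683 z 0.075
black_large c [589.7 193.4] size [45.7 54.2] ang 29.8 n 3549 z 0.075
black_small_base c [ 607.4 -101.5] size [64.7 65.9] ang 2.8 n 1402 z 0.019
teal_large_no_pump c [434.  61.] size [53.7 54.1] ang 5.9 n 3212 z 0.075
[-0.23 -0.22 -0.22  1.58 -0.    2.61]
now [492.1  16.9 218.1] yaw 17.3 w 85.3 F [-0.2 -0.5  0.1] t 3.10 q6 2.61 -> dx 0.425 dy -0.073 dz 0.680 spin -0.003 rows>=3.2
```

View pics/w3.png

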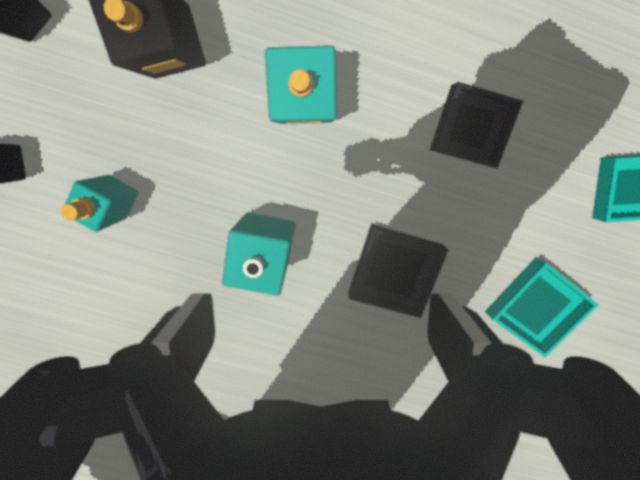

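The wrist view shows teal_large with its gold pump at (300,83), the bare-neck teal bottle at (252,268) and the small teal bottle at (85,205). I'll go over teal_large and descend.

```bash
python3 -c "
from h import *
plan(587,64.5,48,17.9)"
```

```text
now [492.1  16.9 218.1] yaw 17.3 w 85.3 F [-0.2 -0.5  0.1] t 3.10 q6 2.61 -> dx 0.419 dy -0.069 dz 0.680 spin -0.020 rows>=3.2
```

Emit:
{"api": "drive_tool", "payload": {"steps": [{"dx": 0.42,"dy": -0.07,"dz": 0,"spin": -0.02,"hand": 1},{"dx": 0.42,"dy": -0.07,"dz": 0,"spin": -0.02,"hand": 1},{"dx": 0.42,"dy": -0.07,"dz": 0.15,"spin": -0.02,"hand": 1},{"dx": 0.42,"dy": -0.07,"dz": 0.3,"spin": -0.02,"hand": 1},{"dx": 0.42,"dy": -0.07,"dz": 0.45,"spin": -0.02,"hand": 1},{"dx": 0.42,"dy": -0.07,"dz": 0.6,"spin": -0.02,"hand": 1},{"dx": 0.42,"dy": -0.07,"dz": 0.68,"spin": -0.02,"hand": 1},{"dx": 0.42,"dy": -0.07,"dz": 0.68,"spin": -0.02,"hand": 1}]}}

```text
time: 4.1
ee_pos: [0.5862, 0.0655, 0.0472]
orientation: [[0.951, 0.308, -0.002], [0.308, -0.951, 0.0], [-0.002, -0.001, -1.0]]
ft_force: [-0.7, 0.1, 1.5]
gripper_width: 0.0853
```

```bash
python3 -c "
from h import *
c=read_camera('side');cv2.imwrite('pics/s1.png',c['frame'][180:340,200:440].repeat(3,0).repeat(3,1))
plan(587,64.5,48,17.9)"
```

```text
now [587.2  65.7  48.8] yaw 17.9 w 85.5 F [ 0.  -0.4  0.8] t 4.15 q6 2.72 -> dx -0.002 dy 0.004 dz 0.003 spin 0.002 rows>=0.0
```

View pics/s1.png

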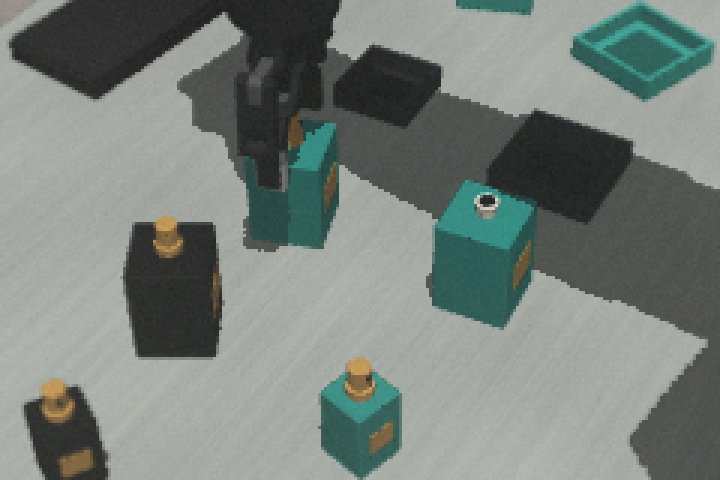

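The fingers straddle the teal bottle (enlarged crop, ≈(280,170)). I'll close on it.

Emit:
{"api": "drive_tool", "payload": {"steps": [{"dx": 0,"dy": 0,"dz": 0,"spin": 0,"hand": -1},{"dx": 0,"dy": 0,"dz": 0,"spin": 0,"hand": -1},{"dx": 0,"dy": 0,"dz": 0,"spin": 0,"hand": -1},{"dx": 0,"dy": 0,"dz": 0,"spin": 0,"hand": -1},{"dx": 0,"dy": 0,"dz": 0,"spin": 0,"hand": -1},{"dx": 0,"dy": 0,"dz": 0,"spin": 0,"hand": -1}]}}

```text
time: 4.9
ee_pos: [0.5884, 0.0662, 0.0504]
orientation: [[0.951, 0.309, 0.003], [0.309, -0.951, -0.001], [0.003, 0.002, -1.0]]
ft_force: [0.1, -0.8, 7.3]
gripper_width: 0.0523
```

Emit:
{"api": "drive_tool", "payload": {"steps": [{"dx": 0,"dy": 0,"dz": -0.1,"spin": 0,"hand": -1},{"dx": 0,"dy": 0,"dz": -0.3,"spin": 0,"hand": -1},{"dx": 0,"dy": 0,"dz": -0.5,"spin": 0,"hand": -1},{"dx": 0,"dy": 0,"dz": -0.68,"spin": 0,"hand": -1},{"dx": 0,"dy": 0,"dz": -0.68,"spin": 0,"hand": -1}]}}

```text
time: 5.52
ee_pos: [0.5891, 0.0665, 0.223]
orientation: [[0.951, 0.309, 0.007], [0.309, -0.951, -0.001], [0.007, 0.003, -1.0]]
ft_force: [0.3, -0.6, -3.5]
gripper_width: 0.0521
```

```bash
python3 -c "
from h import *
plan(450.7,-250,220,-18.9)"
```

```text
now [589.1  66.5 223. ] yaw 18.0 w 52.1 F [ 0.3 -0.6 -3.5] t 5.53 q6 2.72 -> dx -0.918 dy 1.033 dz 0.009 spin 1.231 rows>=5.5
```

Emit:
{"api": "drive_tool", "payload": {"steps": [{"dx": -0.1,"dy": 0.12,"dz": 0,"spin": 0.2,"hand": -1},{"dx": -0.3,"dy": 0.3,"dz": 0,"spin": 0.45,"hand": -1},{"dx": -0.45,"dy": 0.5,"dz": 0,"spin": 0.7,"hand": -1},{"dx": -0.6,"dy": 0.7,"dz": 0,"spin": 0.95,"hand": -1},{"dx": -0.75,"dy": 0.85,"dz": 0,"spin": 1,"hand": -1},{"dx": -0.9,"dy": 1,"dz": 0,"spin": 1,"hand": -1},{"dx": -0.92,"dy": 1,"dz": 0,"spin": 1,"hand": -1},{"dx": -0.92,"dy": 1,"dz": 0,"spin": 1,"hand": -1}]}}

```text
time: 6.52
ee_pos: [0.4452, -0.242, 0.2174]
orientation: [[0.978, -0.209, -0.001], [-0.209, -0.978, 0.001], [-0.001, -0.001, -1.0]]
ft_force: [0.3, -0.3, -2.9]
gripper_width: 0.0521
```

```bash
python3 -c "
from h import *
s=arm.sense();plan(450.7,-250,52,-18.9)
c=read_camera('side');cv2.imwrite('pics/s2.png',c['frame'])
print(s['orientation'].round(3))"
```

```text
now [ 445.2 -242.   217.4] yaw -12.0 w 52.1 F [ 0.3 -0.3 -2.9] t 6.53 q6 2.59 -> dx 0.029 dy 0.027 dz 0.662 spin 0.229 rows>=2.7
[[ 0.978 -0.209 -0.001]
 [-0.209 -0.978  0.001]
 [-0.001 -0.001 -1.   ]]
```

View pics/s2.png

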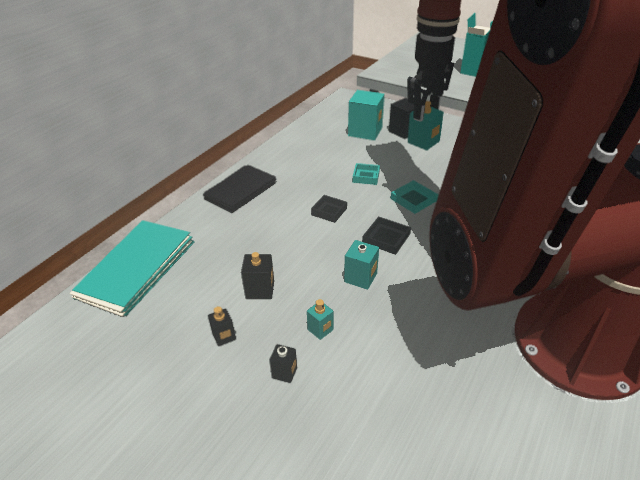

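Emit:
{"api": "drive_tool", "payload": {"steps": [{"dx": 0.03,"dy": 0.03,"dz": 0.1,"spin": 0.23,"hand": -1},{"dx": 0.03,"dy": 0.03,"dz": 0.25,"spin": 0.23,"hand": -1},{"dx": 0.03,"dy": 0.03,"dz": 0.4,"spin": 0.23,"hand": -1},{"dx": 0.03,"dy": 0.03,"dz": 0.52,"spin": 0.23,"hand": -1},{"dx": 0.03,"dy": 0.03,"dz": 0.6,"spin": 0.23,"hand": -1},{"dx": 0.03,"dy": 0.03,"dz": 0.62,"spin": 0.23,"hand": -1},{"dx": 0.03,"dy": 0.03,"dz": 0.62,"spin": 0.23,"hand": -1}]}}

```text
time: 7.45
ee_pos: [0.4519, -0.2506, 0.0636]
orientation: [[0.947, -0.323, 0.0], [-0.323, -0.947, -0.0], [0.0, 0.0, -1.0]]
ft_force: [0.5, -0.7, -2.6]
gripper_width: 0.0525
```

```bash
python3 -c "
from h import *
plan(450.7,-250,54.5,-18.9)
c,P,ok=wlook('pics/w4.png')
c=read_camera('side');cv2.imwrite('pics/s3.png',c['frame'][120:260,330:470].repeat(4,0).repeat(4,1))"
```

```text
now [ 451.9 -250.6   63.6] yaw -18.8 w 52.5 F [ 0.5 -0.7 -2.6] t 7.45 q6 2.71 -> dx -0.005 dy -0.001 dz 0.036 spin 0.003 rows>=0.1
```

View pics/s3.png

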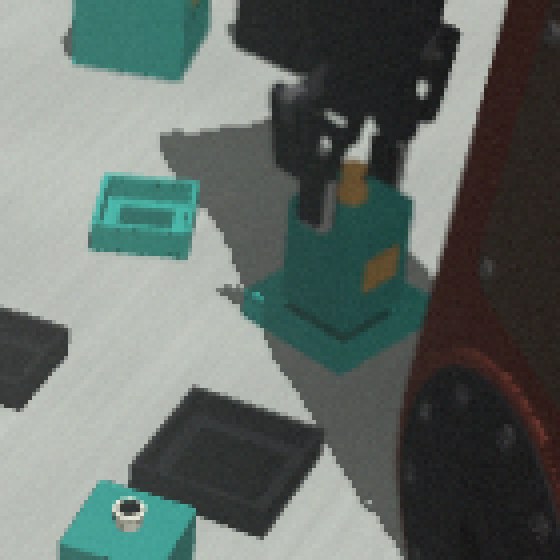

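View pics/w4.png

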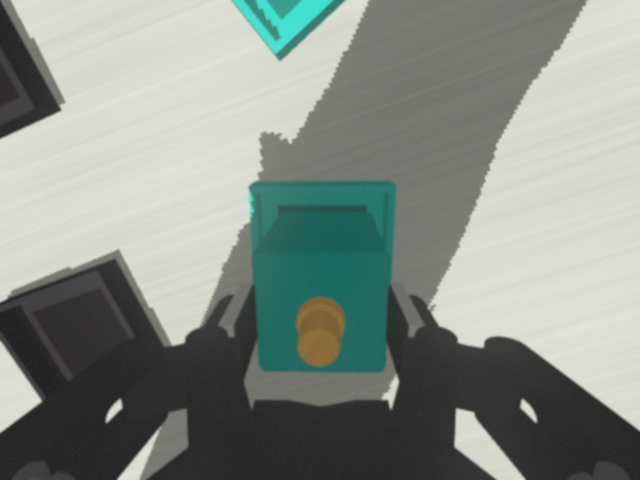

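The bottle sits inside the tray and square to its walls in the wrist view (tray (250–395,182), bottle (258–388)). Lowering it the last ~9 mm gently.

Emit:
{"api": "drive_tool", "payload": {"steps": [{"dx": -0.004,"dy": 0,"dz": 0.015,"spin": 0,"hand": -1},{"dx": -0.004,"dy": 0,"dz": 0.025,"spin": 0,"hand": -1},{"dx": -0.004,"dy": 0,"dz": 0.03,"spin": 0,"hand": -1},{"dx": -0.004,"dy": 0,"dz": 0.03,"spin": 0,"hand": -1}]}}

```text
time: 8.05
ee_pos: [0.4504, -0.2509, 0.0557]
orientation: [[0.946, -0.324, -0.0], [-0.324, -0.946, -0.0], [-0.0, 0.0, -1.0]]
ft_force: [-0.6, 0.4, -2.4]
gripper_width: 0.0518
```

Emit:
{"api": "drive_tool", "payload": {"steps": [{"dx": 0,"dy": 0,"dz": 0.005,"spin": 0,"hand": -1},{"dx": 0,"dy": 0,"dz": 0.008,"spin": 0,"hand": -1},{"dx": 0,"dy": 0,"dz": 0.008,"spin": 0,"hand": -1}]}}

```text
time: 8.43
ee_pos: [0.4508, -0.2511, 0.0545]
orientation: [[0.946, -0.324, 0.001], [-0.324, -0.946, -0.001], [0.001, 0.0, -1.0]]
ft_force: [-2.2, 1.6, 4.9]
gripper_width: 0.0522
```

Contact shows at about 5 N. Releasing and lifting.

Emit:
{"api": "drive_tool", "payload": {"steps": [{"dx": 0,"dy": 0,"dz": 0,"spin": 0,"hand": 0.3},{"dx": 0,"dy": 0,"dz": 0,"spin": 0,"hand": 0.5},{"dx": 0,"dy": 0,"dz": 0,"spin": 0,"hand": 1},{"dx": 0,"dy": 0,"dz": 0,"spin": 0,"hand": 1},{"dx": 0,"dy": 0,"dz": 0,"spin": 0,"hand": 1}]}}

```text
time: 9.05
ee_pos: [0.4505, -0.2508, 0.0538]
orientation: [[0.946, -0.324, 0.0], [-0.324, -0.946, -0.0], [0.0, 0.0, -1.0]]
ft_force: [-0.2, 0.1, -0.0]
gripper_width: 0.0853
```

Emit:
{"api": "drive_tool", "payload": {"steps": [{"dx": 0,"dy": 0,"dz": -0.1,"spin": 0,"hand": 1},{"dx": 0,"dy": 0,"dz": -0.3,"spin": 0,"hand": 1},{"dx": 0,"dy": 0,"dz": -0.5,"spin": 0,"hand": 1},{"dx": 0,"dy": 0,"dz": -0.68,"spin": 0,"hand": 1},{"dx": 0,"dy": 0,"dz": -0.68,"spin": 0,"hand": 1}]}}

```text
time: 9.68
ee_pos: [0.4519, -0.2521, 0.2278]
orientation: [[0.946, -0.324, 0.005], [-0.324, -0.946, -0.004], [0.006, 0.003, -1.0]]
ft_force: [-0.7, 0.5, -0.4]
gripper_width: 0.0856
```

```bash
python3 -c "
from h import *
plan(592,196,220,30)
c=read_camera('side');cv2.imwrite('pics/s4.png',c['frame'][120:260,330:470].repeat(4,0).repeat(4,1))"
```

```text
now [ 451.9 -252.1  227.8] yaw -18.9 w 85.6 F [-0.7  0.5 -0.4] t 9.68 q6 2.71 -> dx -0.050 dy -1.878 dz 0.026 spin 1.371 rows>=7.5
```

View pics/s4.png

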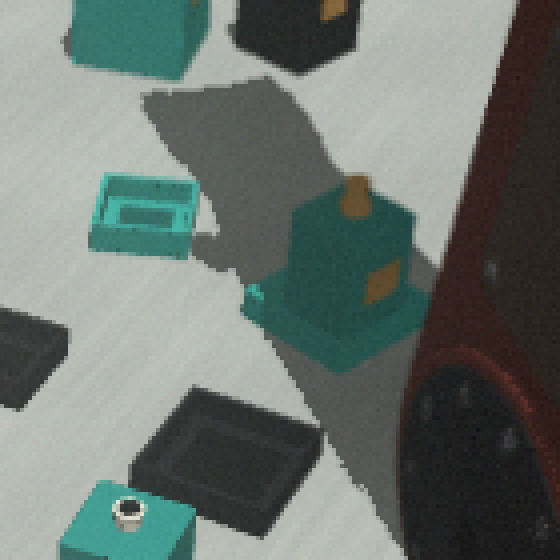

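The teal large bottle stands upright in its tray at (345,255). Next is black_large.

Emit:
{"api": "drive_tool", "payload": {"steps": [{"dx": -0.18,"dy": -1,"dz": 0,"spin": -1,"hand": 1},{"dx": -0.18,"dy": -1,"dz": 0,"spin": -1,"hand": 1},{"dx": -0.18,"dy": -1,"dz": 0,"spin": -1,"hand": 1},{"dx": -0.18,"dy": -1,"dz": 0,"spin": -1,"hand": 1},{"dx": -0.18,"dy": -1,"dz": 0,"spin": -1,"hand": 1}]}}

```text
time: 10.35
ee_pos: [0.4882, 0.0042, 0.2224]
orientation: [[0.98, 0.198, -0.002], [0.198, -0.98, 0.001], [-0.002, -0.001, -1.0]]
ft_force: [-0.0, -0.7, 1.0]
gripper_width: 0.0852
```

```bash
python3 -c "
from h import *
plan(512,148,220,30)"
```

```text
now [488.2   4.2 222.4] yaw 11.4 w 85.2 F [-0.  -0.7  1. ] t 10.35 q6 2.68 -> dx 0.207 dy -0.545 dz 0.010 spin -0.619 rows>=2.3
```

Emit:
{"api": "drive_tool", "payload": {"steps": [{"dx": 0.2,"dy": -0.53,"dz": 0,"spin": -0.62,"hand": 1},{"dx": 0.2,"dy": -0.53,"dz": 0,"spin": -0.62,"hand": 1},{"dx": 0.2,"dy": -0.53,"dz": 0,"spin": -0.62,"hand": 1},{"dx": 0.2,"dy": -0.53,"dz": 0,"spin": -0.62,"hand": 1}]}}

```text
time: 10.85
ee_pos: [0.512, 0.1399, 0.2226]
orientation: [[0.868, 0.496, -0.002], [0.496, -0.868, -0.001], [-0.002, -0.0, -1.0]]
ft_force: [0.5, -0.7, 0.8]
gripper_width: 0.0854
```

```bash
python3 -c "
from h import *
c,P,ok=wlook('pics/w5.png')
for n,xy in (('black_large',(594,197)),('black_small',(579,329)),('teal_small',(434,222)),('black_small_no_pump',(436,337)),('teal_large_no_pump',(434,61))): wmeas(P,ok,xy,n)
plan(593,196,48,30)"
```

```text
black_large c [592.9 196.6] size [54.2 53.7] ang 30.8 n 4487 z 0.075
black_small c [577.7 328.1] size [36.2 36.6] ang -30.7 n 1533 z 0.055
teal_small c [433.2 221.4] size [35.4 36.2] ang -13.9 n 1002 z 0.055
black_small_no_pump c [435.7 335.3] size [36.3 36.4] ang 14.8 n 1311 z 0.055
teal_large_no_pump c [433.9  60.9] size [53.9 54.4] ang 6.1 n 2665 z 0.075
now [512.1 139.  222.9] yaw 29.7 w 85.1 F [-0.2 -1.4  0.3] t 10.90 q6 2.64 -> dx 0.395 dy -0.038 dz 0.699 spin -0.012 rows>=3.2
```

View pics/w5.png

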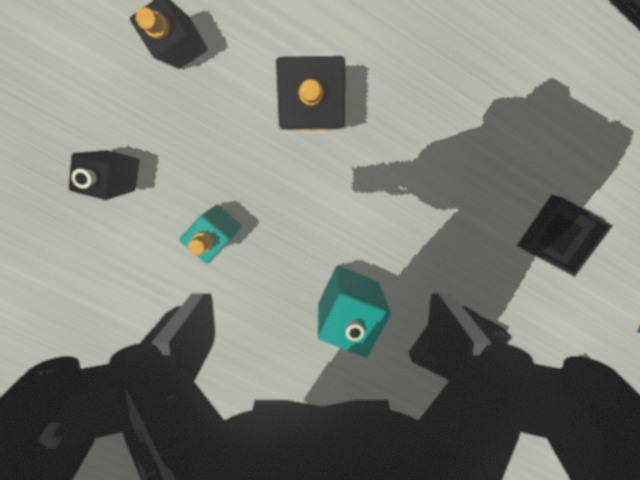

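black_large is at (310,92) with a gold pump. Descending on it.

Emit:
{"api": "drive_tool", "payload": {"steps": [{"dx": 0.395,"dy": -0.04,"dz": 0,"spin": -0.04,"hand": 1},{"dx": 0.395,"dy": -0.04,"dz": 0,"spin": -0.04,"hand": 1},{"dx": 0.395,"dy": -0.04,"dz": 0.15,"spin": -0.04,"hand": 1},{"dx": 0.395,"dy": -0.04,"dz": 0.3,"spin": -0.04,"hand": 1},{"dx": 0.395,"dy": -0.04,"dz": 0.45,"spin": -0.04,"hand": 1},{"dx": 0.395,"dy": -0.04,"dz": 0.6,"spin": -0.04,"hand": 1},{"dx": 0.395,"dy": -0.04,"dz": 0.7,"spin": -0.04,"hand": 1},{"dx": 0.395,"dy": -0.04,"dz": 0.7,"spin": -0.04,"hand": 1}]}}

```text
time: 11.9
ee_pos: [0.5916, 0.1952, 0.0464]
orientation: [[0.859, 0.511, -0.004], [0.511, -0.859, -0.001], [-0.004, -0.001, -1.0]]
ft_force: [-0.1, 1.0, 0.9]
gripper_width: 0.0855
```

```bash
python3 -c "
from h import *
plan(593,196.6,48,30.8)
c=read_camera('side');cv2.imwrite('pics/s5.png',c['frame'][200:360,180:380].repeat(3,0).repeat(3,1))"
```

```text
now [591.6 195.2  46.4] yaw 30.7 w 85.5 F [-0.1  1.   0.9] t 11.90 q6 2.71 -> dx 0.008 dy -0.002 dz -0.006 spin -0.002 rows>=0.0
```

View pics/s5.png

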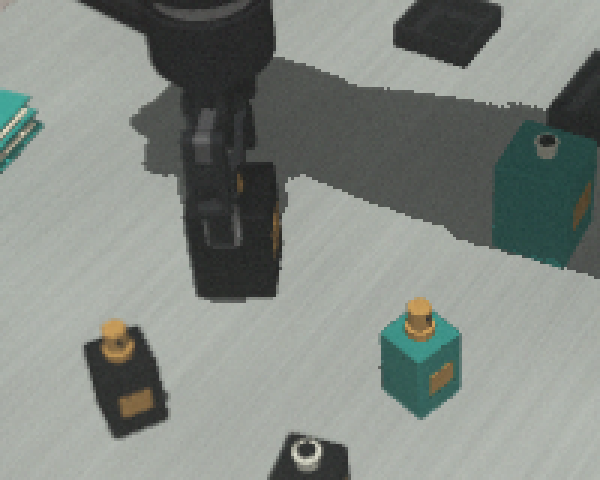

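The fingers straddle the black bottle at (235,230). Grip and lift.

Emit:
{"api": "drive_tool", "payload": {"steps": [{"dx": 0,"dy": 0,"dz": 0,"spin": 0,"hand": -1},{"dx": 0,"dy": 0,"dz": 0,"spin": 0,"hand": -1},{"dx": 0,"dy": 0,"dz": 0,"spin": 0,"hand": -1},{"dx": 0,"dy": 0,"dz": 0,"spin": 0,"hand": -1},{"dx": 0,"dy": 0,"dz": 0,"spin": 0,"hand": -1},{"dx": 0,"dy": 0,"dz": 0,"spin": 0,"hand": -1}]}}

```text
time: 12.7
ee_pos: [0.5945, 0.1973, 0.0509]
orientation: [[0.858, 0.514, 0.003], [0.514, -0.858, -0.001], [0.002, 0.002, -1.0]]
ft_force: [-0.4, -3.5, 7.4]
gripper_width: 0.0522
```

Emit:
{"api": "drive_tool", "payload": {"steps": [{"dx": 0,"dy": 0,"dz": -0.1,"spin": 0,"hand": -1},{"dx": 0,"dy": 0,"dz": -0.3,"spin": 0,"hand": -1},{"dx": 0,"dy": 0,"dz": -0.5,"spin": 0,"hand": -1},{"dx": 0,"dy": 0,"dz": -0.7,"spin": 0,"hand": -1},{"dx": 0,"dy": 0,"dz": -0.7,"spin": 0,"hand": -1}]}}

```text
time: 13.32
ee_pos: [0.5952, 0.1979, 0.2291]
orientation: [[0.858, 0.514, 0.008], [0.514, -0.858, 0.001], [0.007, 0.003, -1.0]]
ft_force: [0.3, 0.4, -3.7]
gripper_width: 0.0522
```

```bash
python3 -c "
from h import *
plan(444.5,-81,222,1.3)"
```

```text
now [595.2 197.9 229.1] yaw 30.9 w 52.2 F [ 0.3  0.4 -3.7] t 13.32 q6 2.71 -> dx -1.091 dy 0.647 dz 0.023 spin 0.988 rows>=5.1
```

Emit:
{"api": "drive_tool", "payload": {"steps": [{"dx": -0.15,"dy": 0.1,"dz": 0,"spin": 0.2,"hand": -1},{"dx": -0.35,"dy": 0.22,"dz": 0,"spin": 0.45,"hand": -1},{"dx": -0.55,"dy": 0.34,"dz": 0,"spin": 0.7,"hand": -1},{"dx": -0.75,"dy": 0.45,"dz": 0,"spin": 0.9,"hand": -1},{"dx": -0.9,"dy": 0.55,"dz": 0,"spin": 0.98,"hand": -1},{"dx": -1,"dy": 0.64,"dz": 0,"spin": 0.98,"hand": -1},{"dx": -1,"dy": 0.64,"dz": 0,"spin": 0.98,"hand": -1},{"dx": -1,"dy": 0.64,"dz": 0,"spin": 0.98,"hand": -1}]}}

```text
time: 14.32
ee_pos: [0.4606, -0.0678, 0.223]
orientation: [[1.0, 0.026, -0.001], [0.026, -1.0, 0.001], [-0.001, -0.001, -1.0]]
ft_force: [-0.4, -0.4, -3.3]
gripper_width: 0.0523
```

```bash
python3 -c "
from h import *
plan(444.5,-81,64,1.3)"
```

```text
now [460.6 -67.8 223. ] yaw 1.5 w 52.3 F [-0.4 -0.4 -3.3] t 14.32 q6 2.69 -> dx -0.065 dy 0.052 dz 0.636 spin 0.007 rows>=2.6
```

Emit:
{"api": "drive_tool", "payload": {"steps": [{"dx": -0.065,"dy": 0.05,"dz": 0.08,"spin": 0,"hand": -1},{"dx": -0.065,"dy": 0.05,"dz": 0.22,"spin": 0,"hand": -1},{"dx": -0.065,"dy": 0.05,"dz": 0.38,"spin": 0,"hand": -1},{"dx": -0.065,"dy": 0.05,"dz": 0.52,"spin": 0,"hand": -1},{"dx": -0.065,"dy": 0.05,"dz": 0.6,"spin": 0,"hand": -1},{"dx": -0.065,"dy": 0.05,"dz": 0.635,"spin": 0,"hand": -1},{"dx": -0.065,"dy": 0.05,"dz": 0.635,"spin": 0,"hand": -1}]}}

```text
time: 15.2
ee_pos: [0.4449, -0.0805, 0.0648]
orientation: [[1.0, 0.027, -0.001], [0.027, -1.0, 0.0], [-0.001, -0.0, -1.0]]
ft_force: [-0.3, -0.3, -2.6]
gripper_width: 0.0521
```

```bash
python3 -c "
from h import *
plan(444.5,-81,55,1.3)
c,P,ok=wlook('pics/w6.png')"
```

```text
now [444.9 -80.5  64.8] yaw 1.6 w 52.1 F [-0.3 -0.3 -2.6] t 15.20 q6 2.64 -> dx -0.002 dy 0.002 dz 0.039 spin 0.009 rows>=0.2
```

View pics/w6.png

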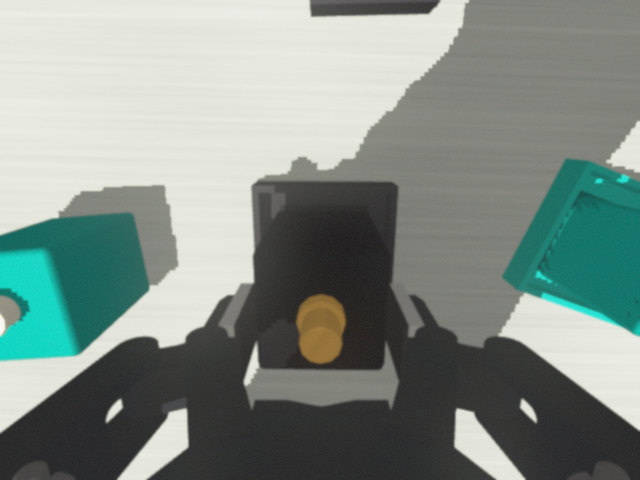

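The bottle is centred and square in the black large tray (rim 252–397, bottle inside). Lowering.

Emit:
{"api": "drive_tool", "payload": {"steps": [{"dx": 0,"dy": 0,"dz": 0.015,"spin": 0,"hand": -1},{"dx": 0,"dy": 0,"dz": 0.025,"spin": 0,"hand": -1},{"dx": 0,"dy": 0,"dz": 0.033,"spin": 0,"hand": -1},{"dx": 0,"dy": 0,"dz": 0.035,"spin": 0,"hand": -1},{"dx": 0,"dy": 0,"dz": 0.035,"spin": 0,"hand": -1}]}}

```text
time: 15.88
ee_pos: [0.445, -0.0811, 0.0563]
orientation: [[1.0, 0.026, 0.0], [0.026, -1.0, -0.0], [0.0, 0.0, -1.0]]
ft_force: [-0.5, 0.1, -3.1]
gripper_width: 0.0521
```

Emit:
{"api": "drive_tool", "payload": {"steps": [{"dx": 0,"dy": 0,"dz": 0.005,"spin": 0,"hand": -1},{"dx": 0,"dy": 0,"dz": 0.008,"spin": 0,"hand": -1},{"dx": 0,"dy": 0,"dz": 0.01,"spin": 0,"hand": -1},{"dx": 0,"dy": 0,"dz": 0.01,"spin": 0,"hand": -1}]}}

```text
time: 16.38
ee_pos: [0.4453, -0.0813, 0.0548]
orientation: [[1.0, 0.027, 0.001], [0.027, -1.0, -0.001], [0.001, 0.001, -1.0]]
ft_force: [-3.4, 0.6, 6.8]
gripper_width: 0.0519
```

Emit:
{"api": "drive_tool", "payload": {"steps": [{"dx": 0,"dy": 0,"dz": 0,"spin": 0,"hand": 0.3},{"dx": 0,"dy": 0,"dz": 0,"spin": 0,"hand": 0.5},{"dx": 0,"dy": 0,"dz": 0,"spin": 0,"hand": 1},{"dx": 0,"dy": 0,"dz": 0,"spin": 0,"hand": 1},{"dx": 0,"dy": 0,"dz": 0,"spin": 0,"hand": 1}]}}

```text
time: 17.0
ee_pos: [0.4449, -0.0811, 0.0537]
orientation: [[1.0, 0.026, -0.0], [0.026, -1.0, -0.0], [-0.0, 0.0, -1.0]]
ft_force: [0.2, 0.3, -1.0]
gripper_width: 0.0852
```

Emit:
{"api": "drive_tool", "payload": {"steps": [{"dx": 0,"dy": 0,"dz": -0.1,"spin": 0,"hand": 1},{"dx": 0,"dy": 0,"dz": -0.3,"spin": 0,"hand": 1},{"dx": 0,"dy": 0,"dz": -0.5,"spin": 0,"hand": 1},{"dx": 0,"dy": 0,"dz": -0.67,"spin": 0,"hand": 1},{"dx": 0,"dy": 0,"dz": -0.67,"spin": 0,"hand": 1}]}}

```text
time: 17.62
ee_pos: [0.4465, -0.0819, 0.2248]
orientation: [[1.0, 0.026, 0.005], [0.026, -1.0, -0.003], [0.005, 0.003, -1.0]]
ft_force: [0.4, 0.5, -0.2]
gripper_width: 0.0851
```

```bash
python3 -c "
from h import *
plan(577.7,328.1,220,59.3)
c=read_camera('side');cv2.imwrite('pics/s6.png',c['frame'][130:290,300:460].repeat(3,0).repeat(3,1))"
```

```text
now [446.5 -81.9 224.8] yaw 1.5 w 85.1 F [ 0.4  0.5 -0.2] t 17.62 q6 2.64 -> dx 0.568 dy -1.625 dz 0.017 spin 1.074 rows>=6.9
```

View pics/s6.png

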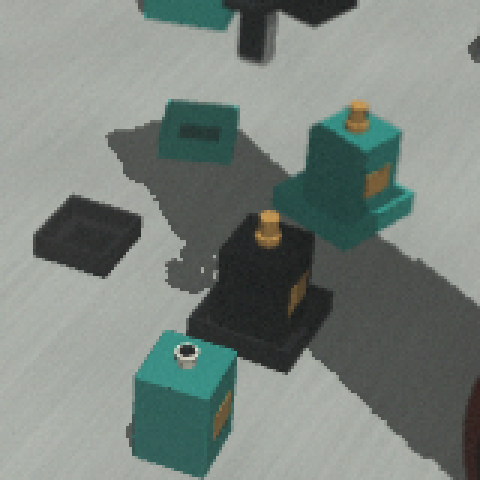

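Both large bottles stand upright in their trays ((265,290) black, (350,175) teal). Next is black_small.

Emit:
{"api": "drive_tool", "payload": {"steps": [{"dx": 0.35,"dy": -1,"dz": 0,"spin": -1,"hand": 1},{"dx": 0.35,"dy": -1,"dz": 0,"spin": -1,"hand": 1},{"dx": 0.35,"dy": -1,"dz": 0,"spin": -1,"hand": 1},{"dx": 0.35,"dy": -1,"dz": 0,"spin": -1,"hand": 1},{"dx": 0.35,"dy": -1,"dz": 0,"spin": -1,"hand": 1}]}}

```text
time: 18.3
ee_pos: [0.5251, 0.1742, 0.2191]
orientation: [[0.851, 0.526, -0.003], [0.526, -0.851, 0.0], [-0.002, -0.002, -1.0]]
ft_force: [0.5, -1.0, 0.3]
gripper_width: 0.0854
```

```bash
python3 -c "
from h import *
plan(538,258,220,59.3)"
```

```text
now [525.1 174.2 219.1] yaw 31.7 w 85.4 F [ 0.5 -1.   0.3] t 18.30 q6 2.67 -> dx 0.220 dy -0.258 dz -0.004 spin -0.919 rows>=1.4
```

Emit:
{"api": "drive_tool", "payload": {"steps": [{"dx": 0.22,"dy": -0.25,"dz": 0,"spin": -0.93,"hand": 1},{"dx": 0.22,"dy": -0.25,"dz": 0,"spin": -0.93,"hand": 1},{"dx": 0.22,"dy": -0.25,"dz": 0,"spin": -0.93,"hand": 1},{"dx": 0.22,"dy": -0.25,"dz": 0,"spin": -0.93,"hand": 1}]}}

```text
time: 18.8
ee_pos: [0.5396, 0.2526, 0.22]
orientation: [[0.51, 0.86, -0.002], [0.86, -0.51, -0.001], [-0.002, -0.001, -1.0]]
ft_force: [-0.2, -0.5, 0.2]
gripper_width: 0.0856
```

```bash
python3 -c "
from h import *
c,P,ok=wlook('pics/w7.png')
for n,xy in (('black_small',(579,329)),('teal_small',(434,222)),('black_small_no_pump',(436,337))): wmeas(P,ok,xy,n)
plan(577.7,328.3,38,59.3)"
```

```text
black_small c [577.4 328.2] size [35.5 35.8] ang -30.9 n 1484 z 0.055
teal_small c [432.8 222.1] size [35.8 36.1] ang -15.2 n 893 z 0.055
black_small_no_pump c [436.3 335.5] size [36.2 36.3] ang 14.1 n 1312 z 0.055
now [539.7 252.4 220.4] yaw 59.2 w 85.7 F [-0.7  0.  -0.3] t 18.85 q6 2.33 -> dx 0.339 dy -0.024 dz 0.729 spin -0.002 rows>=3.2
```

View pics/w7.png

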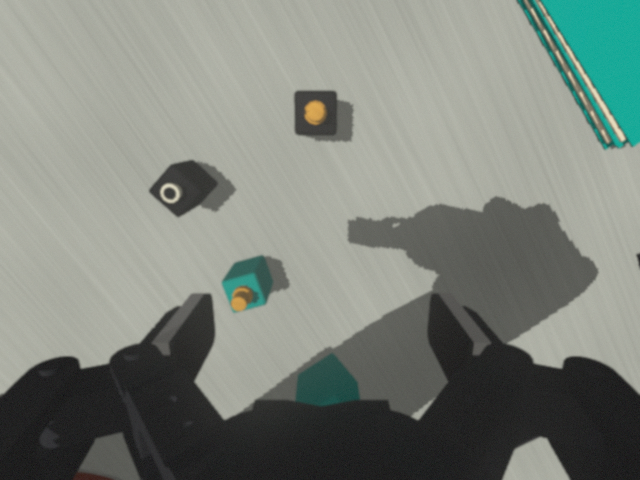

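black_small (gold pump) is at (315,112). Descending on it.

Emit:
{"api": "drive_tool", "payload": {"steps": [{"dx": 0.34,"dy": -0.025,"dz": 0,"spin": 0,"hand": 1},{"dx": 0.34,"dy": -0.025,"dz": 0,"spin": 0,"hand": 1},{"dx": 0.34,"dy": -0.025,"dz": 0.15,"spin": 0,"hand": 1},{"dx": 0.34,"dy": -0.025,"dz": 0.35,"spin": 0,"hand": 1},{"dx": 0.34,"dy": -0.025,"dz": 0.5,"spin": 0,"hand": 1},{"dx": 0.34,"dy": -0.025,"dz": 0.65,"spin": 0,"hand": 1},{"dx": 0.34,"dy": -0.025,"dz": 0.73,"spin": 0,"hand": 1},{"dx": 0.34,"dy": -0.025,"dz": 0.73,"spin": 0,"hand": 1}]}}

```text
time: 19.85
ee_pos: [0.5769, 0.3287, 0.0374]
orientation: [[0.51, 0.86, -0.003], [0.86, -0.51, -0.001], [-0.002, -0.002, -1.0]]
ft_force: [-0.1, 0.3, -0.0]
gripper_width: 0.0854
```

```bash
python3 -c "
from h import *
plan(577.7,328.3,38,59.3)
c=read_camera('side');cv2.imwrite('pics/s7.png',c['frame'][240:400,150:350].repeat(3,0).repeat(3,1))"
```

```text
now [576.9 328.7  37.4] yaw 59.3 w 85.4 F [-0.1  0.3 -0. ] t 19.85 q6 2.43 -> dx 0.000 dy 0.003 dz -0.002 spin 0.001 rows>=0.0
```

View pics/s7.png

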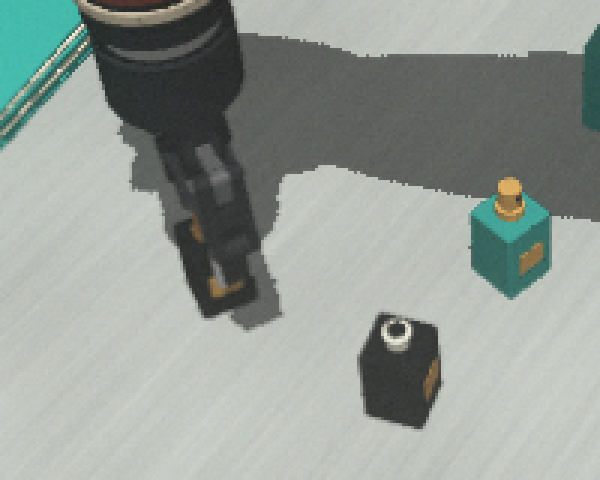

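The fingers are around the small black bottle at (215,260). Grip and lift.

Emit:
{"api": "drive_tool", "payload": {"steps": [{"dx": 0,"dy": 0,"dz": 0,"spin": 0,"hand": -1},{"dx": 0,"dy": 0,"dz": 0,"spin": 0,"hand": -1},{"dx": 0,"dy": 0,"dz": 0,"spin": 0,"hand": -1},{"dx": 0,"dy": 0,"dz": 0,"spin": 0,"hand": -1},{"dx": 0,"dy": 0,"dz": 0,"spin": 0,"hand": -1},{"dx": 0,"dy": 0,"dz": 0,"spin": 0,"hand": -1},{"dx": 0,"dy": 0,"dz": 0,"spin": 0,"hand": -1}]}}

```text
time: 20.78
ee_pos: [0.5787, 0.3298, 0.0401]
orientation: [[0.509, 0.861, 0.002], [0.861, -0.509, 0.0], [0.001, 0.001, -1.0]]
ft_force: [-0.9, -0.4, 5.7]
gripper_width: 0.0327
```

Emit:
{"api": "drive_tool", "payload": {"steps": [{"dx": 0,"dy": 0,"dz": -0.1,"spin": 0,"hand": -1},{"dx": 0,"dy": 0,"dz": -0.3,"spin": 0,"hand": -1},{"dx": 0,"dy": 0,"dz": -0.5,"spin": 0,"hand": -1},{"dx": 0,"dy": 0,"dz": -0.73,"spin": 0,"hand": -1},{"dx": 0,"dy": 0,"dz": -0.73,"spin": 0,"hand": -1}]}}

```text
time: 21.4
ee_pos: [0.5801, 0.3304, 0.2275]
orientation: [[0.509, 0.861, 0.009], [0.861, -0.509, 0.003], [0.007, 0.006, -1.0]]
ft_force: [1.0, 0.4, -1.1]
gripper_width: 0.0328
```

```bash
python3 -c "
from h import *
plan(607.4,-100.5,220,2.9)"
```

```text
now [580.1 330.4 227.5] yaw 59.4 w 32.8 F [ 1.   0.4 -1.1] t 21.40 q6 2.43 -> dx -1.428 dy 0.970 dz 0.026 spin -1.116 rows>=6.9
```

Emit:
{"api": "drive_tool", "payload": {"steps": [{"dx": -0.12,"dy": 0.08,"dz": 0,"spin": -0.15,"hand": -1},{"dx": -0.3,"dy": 0.2,"dz": 0,"spin": -0.35,"hand": -1},{"dx": -0.48,"dy": 0.32,"dz": 0,"spin": -0.55,"hand": -1},{"dx": -0.66,"dy": 0.45,"dz": 0,"spin": -0.75,"hand": -1},{"dx": -0.84,"dy": 0.57,"dz": 0,"spin": -0.95,"hand": -1},{"dx": -1,"dy": 0.68,"dz": 0,"spin": -1,"hand": -1},{"dx": -1,"dy": 0.7,"dz": 0,"spin": -1,"hand": -1},{"dx": -1,"dy": 0.7,"dz": 0,"spin": -1,"hand": -1}]}}

```text
time: 22.4
ee_pos: [0.6011, 0.0254, 0.2204]
orientation: [[0.011, 1.0, -0.001], [1.0, -0.011, 0.0], [0.0, -0.001, -1.0]]
ft_force: [-0.6, 0.8, -1.6]
gripper_width: 0.0329
```

```bash
python3 -c "
from h import *
plan(607.4,-100.5,220,2.9)"
```

```text
now [601.1  25.4 220.4] yaw 89.4 w 32.9 F [-0.6  0.8 -1.6] t 22.40 q6 1.41 -> dx -0.503 dy 0.031 dz 0.001 spin -0.118 rows>=2.0
```

Emit:
{"api": "drive_tool", "payload": {"steps": [{"dx": -0.15,"dy": 0.03,"dz": 0,"spin": -0.12,"hand": -1},{"dx": -0.35,"dy": 0.03,"dz": 0,"spin": -0.12,"hand": -1},{"dx": -0.5,"dy": 0.03,"dz": 0.05,"spin": -0.12,"hand": -1},{"dx": -0.5,"dy": 0.03,"dz": 0.2,"spin": -0.12,"hand": -1},{"dx": -0.5,"dy": 0.03,"dz": 0.35,"spin": -0.12,"hand": -1},{"dx": -0.5,"dy": 0.03,"dz": 0.5,"spin": -0.12,"hand": -1},{"dx": -0.5,"dy": 0.03,"dz": 0.58,"spin": -0.12,"hand": -1},{"dx": -0.5,"dy": 0.03,"dz": 0.58,"spin": -0.12,"hand": -1}]}}

```text
time: 23.4
ee_pos: [0.6067, -0.0985, 0.075]
orientation: [[-0.054, 0.999, -0.002], [0.999, 0.054, 0.001], [0.001, -0.002, -1.0]]
ft_force: [-0.6, 0.1, -0.2]
gripper_width: 0.0327
```

```bash
python3 -c "
from h import *
plan(607.4,-100.5,54,2.9)
c,P,ok=wlook('pics/w8.png')
c=read_camera('side');cv2.imwrite('pics/s8.png',c['frame'][130:260,270:430].repeat(4,0).repeat(4,1))
"
```

```text
now [606.7 -98.5  75. ] yaw 93.1 w 32.7 F [-0.6  0.1 -0.2] t 23.40 q6 1.14 -> dx -0.008 dy 0.002 dz 0.084 spin 0.006 rows>=0.3
```

View pics/s8.png

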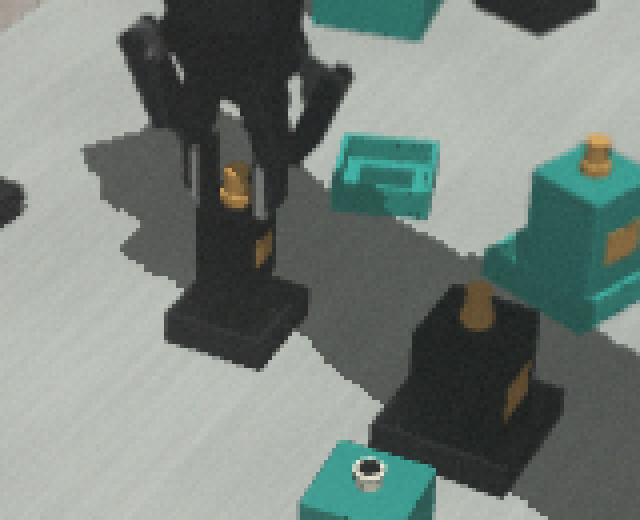

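View pics/w8.png

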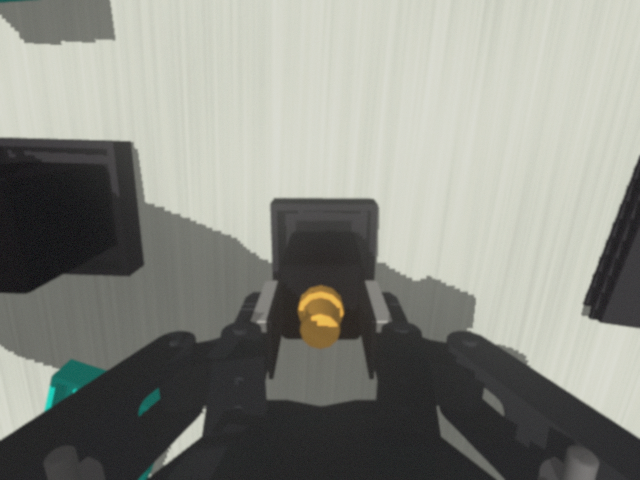

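The bottle is over the tray and square to it (tray rim 271–378, bottle ≈275–367). Descending.

Emit:
{"api": "drive_tool", "payload": {"steps": [{"dx": -0.008,"dy": 0,"dz": 0.04,"spin": 0,"hand": -1},{"dx": -0.008,"dy": 0,"dz": 0.08,"spin": 0,"hand": -1},{"dx": -0.008,"dy": 0,"dz": 0.1,"spin": 0,"hand": -1},{"dx": -0.008,"dy": 0,"dz": 0.11,"spin": 0,"hand": -1},{"dx": -0.008,"dy": 0,"dz": 0.115,"spin": 0,"hand": -1},{"dx": -0.008,"dy": 0,"dz": 0.115,"spin": 0,"hand": -1}]}}

```text
time: 24.25
ee_pos: [0.6078, -0.1019, 0.0477]
orientation: [[-0.053, 0.999, 0.0], [0.999, 0.053, -0.0], [-0.0, 0.0, -1.0]]
ft_force: [-0.6, -0.1, -0.3]
gripper_width: 0.0326
```

Emit:
{"api": "drive_tool", "payload": {"steps": [{"dx": 0.003,"dy": 0,"dz": 0.005,"spin": 0,"hand": -1},{"dx": 0.003,"dy": 0,"dz": 0.01,"spin": 0,"hand": -1},{"dx": 0.003,"dy": 0,"dz": 0.014,"spin": 0,"hand": -1},{"dx": 0.003,"dy": 0,"dz": 0.016,"spin": 0,"hand": -1},{"dx": 0.003,"dy": 0,"dz": 0.016,"spin": 0,"hand": -1}]}}

```text
time: 24.88
ee_pos: [0.6079, -0.1011, 0.0441]
orientation: [[-0.053, 0.999, 0.001], [0.999, 0.053, -0.0], [-0.0, 0.001, -1.0]]
ft_force: [-0.9, 1.5, 3.8]
gripper_width: 0.0332
```

Contact at about 4 N. Releasing and lifting.

Emit:
{"api": "drive_tool", "payload": {"steps": [{"dx": 0,"dy": 0,"dz": 0,"spin": 0,"hand": -0.15},{"dx": 0,"dy": 0,"dz": 0,"spin": 0,"hand": 0.1},{"dx": 0,"dy": 0,"dz": 0,"spin": 0,"hand": 0.6},{"dx": 0,"dy": 0,"dz": 0,"spin": 0,"hand": 1},{"dx": 0,"dy": 0,"dz": 0,"spin": 0,"hand": 1},{"dx": 0,"dy": 0,"dz": 0,"spin": 0,"hand": 1}]}}

```text
time: 25.62
ee_pos: [0.6077, -0.1011, 0.0436]
orientation: [[-0.053, 0.999, 0.0], [0.999, 0.053, -0.0], [-0.0, 0.0, -1.0]]
ft_force: [0.0, 0.2, -0.4]
gripper_width: 0.0857
```

Emit:
{"api": "drive_tool", "payload": {"steps": [{"dx": 0,"dy": 0,"dz": -0.1,"spin": 0,"hand": 1},{"dx": 0,"dy": 0,"dz": -0.3,"spin": 0,"hand": 1},{"dx": 0,"dy": 0,"dz": -0.5,"spin": 0,"hand": 1},{"dx": 0,"dy": 0,"dz": -0.71,"spin": 0,"hand": 1},{"dx": 0,"dy": 0,"dz": -0.71,"spin": 0,"hand": 1}]}}

```text
time: 26.25
ee_pos: [0.6098, -0.1019, 0.2264]
orientation: [[-0.053, 0.999, 0.008], [0.999, 0.053, -0.003], [-0.003, 0.007, -1.0]]
ft_force: [0.8, 0.3, 0.9]
gripper_width: 0.0854
```

```bash
python3 -c "
from h import *
plan(411,145,220,74.8)
c=read_camera('side');cv2.imwrite('pics/s9.png',c['frame'][130:290,270:470].repeat(3,0).repeat(3,1))"
```

```text
now [ 609.8 -101.9  226.4] yaw 93.0 w 85.4 F [0.8 0.3 0.9] t 26.25 q6 1.14 -> dx 1.028 dy -0.742 dz 0.017 spin 0.607 rows>=5.1
```

View pics/s9.png

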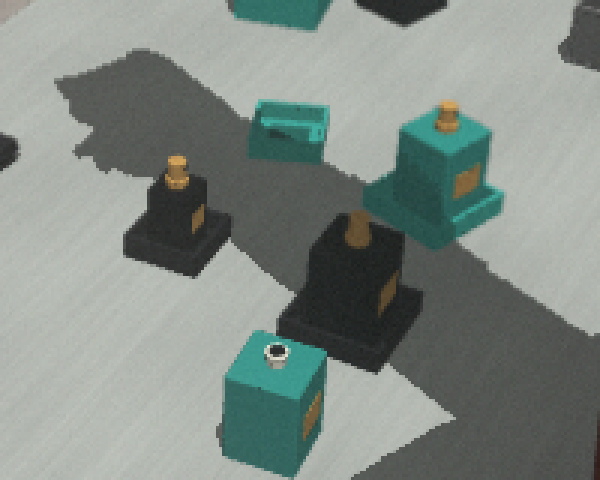

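Three are packed and all stand upright. Now teal_small.

Emit:
{"api": "drive_tool", "payload": {"steps": [{"dx": 1,"dy": -0.73,"dz": 0,"spin": 0.6,"hand": 1},{"dx": 1,"dy": -0.73,"dz": 0,"spin": 0.6,"hand": 1},{"dx": 1,"dy": -0.73,"dz": 0,"spin": 0.6,"hand": 1},{"dx": 1,"dy": -0.73,"dz": 0,"spin": 0.6,"hand": 1},{"dx": 1,"dy": -0.73,"dz": 0,"spin": 0.6,"hand": 1},{"dx": 1,"dy": -0.73,"dz": 0,"spin": 0.6,"hand": 1},{"dx": 1,"dy": -0.73,"dz": 0,"spin": 0.6,"hand": 1}]}}

```text
time: 27.18
ee_pos: [0.4121, 0.139, 0.2201]
orientation: [[0.258, 0.966, -0.001], [0.966, -0.258, -0.0], [-0.001, -0.001, -1.0]]
ft_force: [0.1, 0.7, -0.8]
gripper_width: 0.0857
```

```bash
python3 -c "
from h import *
c,P,ok=wlook('pics/w9.png')
for n,xy in (('teal_small',(434,222)),('black_small_no_pump',(436,337))): wmeas(P,ok,xy,n)
plan(433,222,38,74.7)"
```

```text
teal_small c [432.4 221.3] size [35.4 35.8] ang -14.9 n 1490 z 0.055
black_small_no_pump few 0
now [412.3 138.5 220.1] yaw 75.0 w 85.2 F [ 0.3 -0.3  0.6] t 27.23 q6 1.85 -> dx 0.344 dy -0.006 dz 0.728 spin 0.010 rows>=3.2
```

View pics/w9.png

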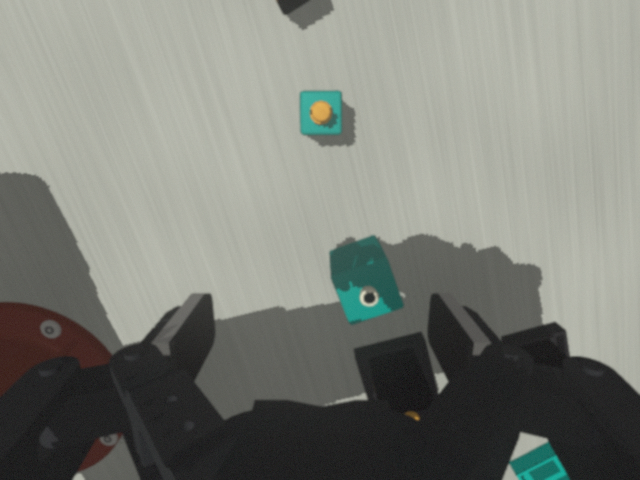

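teal_small (gold pump) is at (321,112), square to the tool. Descending on it.

Emit:
{"api": "drive_tool", "payload": {"steps": [{"dx": 0.342,"dy": -0.008,"dz": 0,"spin": 0,"hand": 1},{"dx": 0.342,"dy": -0.008,"dz": 0,"spin": 0,"hand": 1},{"dx": 0.342,"dy": -0.008,"dz": 0.15,"spin": 0,"hand": 1},{"dx": 0.342,"dy": -0.008,"dz": 0.35,"spin": 0,"hand": 1},{"dx": 0.342,"dy": -0.008,"dz": 0.5,"spin": 0,"hand": 1},{"dx": 0.342,"dy": -0.008,"dz": 0.65,"spin": 0,"hand": 1},{"dx": 0.342,"dy": -0.008,"dz": 0.73,"spin": 0,"hand": 1},{"dx": 0.342,"dy": -0.008,"dz": 0.73,"spin": 0,"hand": 1}]}}

```text
time: 28.22
ee_pos: [0.4314, 0.2208, 0.0363]
orientation: [[0.26, 0.966, -0.004], [0.966, -0.26, -0.001], [-0.002, -0.004, -1.0]]
ft_force: [-0.5, -0.1, 1.1]
gripper_width: 0.0854
```

```bash
python3 -c "
from h import *
plan(433,222,38,75)
c=read_camera('side');cv2.imwrite('pics/s10.png',c['frame'][250:400,220:420].repeat(3,0).repeat(3,1))"
```

```text
now [431.4 220.8  36.3] yaw 74.9 w 85.4 F [-0.5 -0.1  1.1] t 28.23 q6 2.04 -> dx 0.006 dy 0.005 dz -0.007 spin -0.003 rows>=0.0
```

View pics/s10.png

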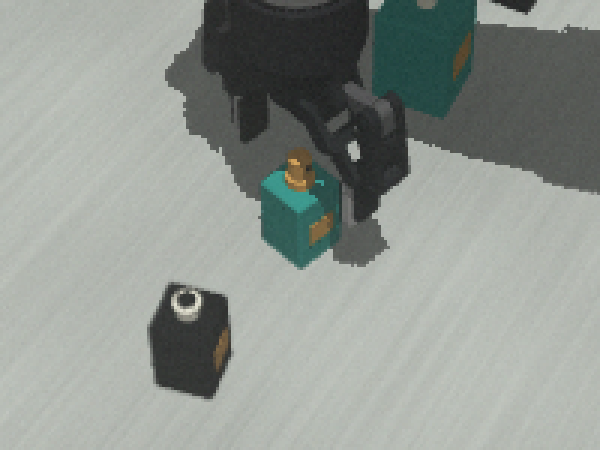

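The fingers stand either side of the teal bottle at (300,220). Grip and lift.

Emit:
{"api": "drive_tool", "payload": {"steps": [{"dx": 0,"dy": 0,"dz": 0,"spin": 0,"hand": -1},{"dx": 0,"dy": 0,"dz": 0,"spin": 0,"hand": -1},{"dx": 0,"dy": 0,"dz": 0,"spin": 0,"hand": -1},{"dx": 0,"dy": 0,"dz": 0,"spin": 0,"hand": -1},{"dx": 0,"dy": 0,"dz": 0,"spin": 0,"hand": -1},{"dx": 0,"dy": 0,"dz": 0,"spin": 0,"hand": -1},{"dx": 0,"dy": 0,"dz": 0,"spin": 0,"hand": -1}]}}

```text
time: 29.15
ee_pos: [0.4332, 0.2222, 0.0396]
orientation: [[0.258, 0.966, 0.002], [0.966, -0.258, 0.0], [0.001, 0.002, -1.0]]
ft_force: [0.0, -0.7, 5.7]
gripper_width: 0.0328
```

Emit:
{"api": "drive_tool", "payload": {"steps": [{"dx": 0,"dy": 0,"dz": -0.1,"spin": 0,"hand": -1},{"dx": 0,"dy": 0,"dz": -0.3,"spin": 0,"hand": -1},{"dx": 0,"dy": 0,"dz": -0.5,"spin": 0,"hand": -1},{"dx": 0,"dy": 0,"dz": -0.75,"spin": 0,"hand": -1},{"dx": 0,"dy": 0,"dz": -0.75,"spin": 0,"hand": -1}]}}

```text
time: 29.78
ee_pos: [0.4347, 0.2227, 0.2314]
orientation: [[0.258, 0.966, 0.008], [0.966, -0.258, 0.002], [0.004, 0.008, -1.0]]
ft_force: [0.3, -0.5, -1.6]
gripper_width: 0.0326
```

```bash
python3 -c "
from h import *
plan(601.5,-281,220,21.2)"
```

```text
now [434.7 222.7 231.4] yaw 75.0 w 32.6 F [ 0.3 -0.5 -1.6] t 29.77 q6 2.04 -> dx -1.774 dy 1.165 dz 0.048 spin -1.206 rows>=8.5
```

Emit:
{"api": "drive_tool", "payload": {"steps": [{"dx": -0.12,"dy": 0.06,"dz": 0,"spin": 0.15,"hand": -1},{"dx": -0.3,"dy": 0.15,"dz": 0,"spin": 0.35,"hand": -1},{"dx": -0.5,"dy": 0.25,"dz": 0,"spin": 0.6,"hand": -1},{"dx": -0.7,"dy": 0.35,"dz": 0,"spin": 0.85,"hand": -1},{"dx": -0.9,"dy": 0.45,"dz": 0,"spin": 1,"hand": -1},{"dx": -1,"dy": 0.5,"dz": 0,"spin": 1,"hand": -1},{"dx": -1,"dy": 0.5,"dz": 0,"spin": 1,"hand": -1}]}}

```text
time: 30.65
ee_pos: [0.4883, -0.0534, 0.2248]
orientation: [[0.709, 0.705, -0.001], [0.705, -0.709, 0.0], [-0.001, -0.001, -1.0]]
ft_force: [0.5, 1.0, -1.0]
gripper_width: 0.033
```

```bash
python3 -c "
from h import *
plan(513,-315,225,21.2)"
```

```text
now [488.3 -53.4 224.8] yaw 44.8 w 33.0 F [ 0.5  1.  -1. ] t 30.65 q6 1.98 -> dx -0.668 dy 0.812 dz -0.001 spin 0.788 rows>=4.2
```

Emit:
{"api": "drive_tool", "payload": {"steps": [{"dx": -0.1,"dy": 0.12,"dz": 0,"spin": 0.2,"hand": -1},{"dx": -0.25,"dy": 0.32,"dz": 0,"spin": 0.45,"hand": -1},{"dx": -0.42,"dy": 0.52,"dz": 0,"spin": 0.7,"hand": -1},{"dx": -0.58,"dy": 0.7,"dz": 0,"spin": 0.79,"hand": -1},{"dx": -0.67,"dy": 0.81,"dz": 0,"spin": 0.79,"hand": -1},{"dx": -0.67,"dy": 0.81,"dz": 0,"spin": 0.79,"hand": -1},{"dx": -0.67,"dy": 0.81,"dz": 0,"spin": 0.79,"hand": -1}]}}

```text
time: 31.52
ee_pos: [0.5135, -0.3119, 0.2256]
orientation: [[0.931, 0.364, -0.001], [0.364, -0.931, 0.001], [-0.0, -0.001, -1.0]]
ft_force: [-0.0, 0.4, -1.7]
gripper_width: 0.0331
```

```bash
python3 -c "
from h import *
c,P,ok=wlook('pics/w10.png')
for n,xy in (('teal_small_base',(602,-281)),('black_small_base',(607.5,-101))): wmeas(P,ok,xy,n)
plan(601.5,-281,75,21.2)"
```

```text
teal_small_base c [ 601.7 -281.2] size [63.8 64.3] ang 21.2 n 1214 z 0.019
black_small_base c [ 605.8 -101.7] size [61.2 65.6] ang 3.7 n 1121 z 0.019
now [ 513.6 -311.7  225.9] yaw 21.4 w 33.0 F [-0.6 -0.7 -1.2] t 31.57 q6 2.00 -> dx 0.372 dy 0.014 dz 0.604 spin 0.007 rows>=2.8
```

View pics/w10.png

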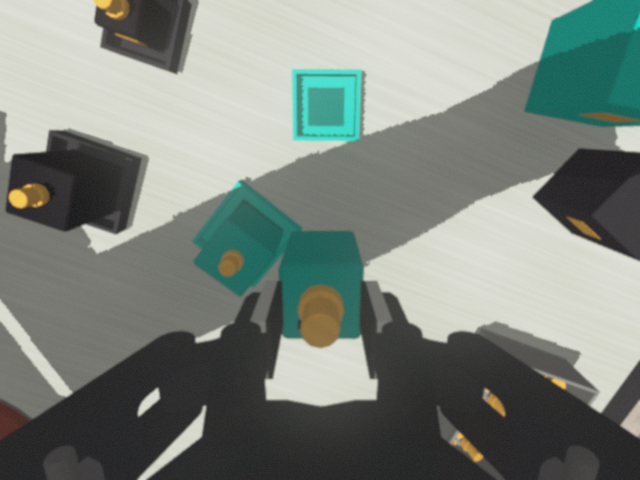

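The tray is at (328,105), square to the held bottle. Tall decor boxes show at the right edge, so I'll check their clearance first.

```bash
python3 -c "
from h import *
c=read_camera('scene');P,ok=cloud(c)
m=ok&(P[...,2]>.04)&(np.hypot(P[...,0]-.6017,P[...,1]+.2812)<.22)&(P[...,1]<-.25)&(P[...,2]<.5)
p=P[m]; p=p[np.hypot(p[:,0]-.513,p[:,1]+.312)>.1]
d=np.hypot(p[:,0]-.6017,p[:,1]+.2812);i=np.argsort(d)[:3000:150];print(np.c_[p[i],d[i]].round(3))"
```

```text
[[ 0.432 -0.253  0.081  0.172]
 [ 0.684 -0.464  0.051  0.2  ]
 [ 0.691 -0.464  0.079  0.203]
 [ 0.701 -0.462  0.099  0.206]
 [ 0.712 -0.459  0.094  0.209]
 [ 0.717 -0.46   0.056  0.212]
 [ 0.732 -0.453  0.052  0.216]
 [ 0.714 -0.47   0.113  0.22 ]]
```

Clearance is ample (about 0.2 m). Moving over the tray and descending.

Emit:
{"api": "drive_tool", "payload": {"steps": [{"dx": 0.12,"dy": 0.012,"dz": 0,"spin": 0,"hand": -1},{"dx": 0.3,"dy": 0.012,"dz": 0,"spin": 0,"hand": -1},{"dx": 0.373,"dy": 0.012,"dz": 0.05,"spin": 0,"hand": -1},{"dx": 0.373,"dy": 0.012,"dz": 0.2,"spin": 0,"hand": -1},{"dx": 0.373,"dy": 0.012,"dz": 0.35,"spin": 0,"hand": -1},{"dx": 0.373,"dy": 0.012,"dz": 0.5,"spin": 0,"hand": -1},{"dx": 0.373,"dy": 0.012,"dz": 0.6,"spin": 0,"hand": -1},{"dx": 0.373,"dy": 0.012,"dz": 0.6,"spin": 0,"hand": -1}]}}

```text
time: 32.62
ee_pos: [0.5995, -0.2804, 0.0733]
orientation: [[0.931, 0.364, -0.004], [0.364, -0.931, 0.003], [-0.003, -0.004, -1.0]]
ft_force: [-0.0, 0.6, -1.7]
gripper_width: 0.033
```

```bash
python3 -c "
from h import *
c,P,ok=wlook('pics/w11.png')
plan(601.7,-281.2,48,21.2)"
```

```text
now [ 600.6 -281.3   75.5] yaw 21.4 w 33.0 F [-0.4 -0.6 -0.1] t 32.67 q6 2.13 -> dx 0.004 dy 0.002 dz 0.110 spin 0.005 rows>=0.4
```

View pics/w11.png

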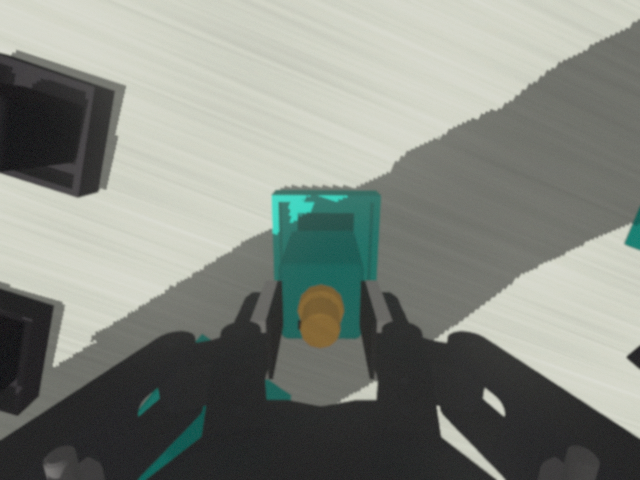

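Aligned (tray 273–379, bottle 281–361). Nudging 1.5 mm and lowering.

Emit:
{"api": "drive_tool", "payload": {"steps": [{"dx": 0.004,"dy": 0.006,"dz": 0.04,"spin": 0,"hand": -1},{"dx": 0.004,"dy": 0.006,"dz": 0.08,"spin": 0,"hand": -1},{"dx": 0.004,"dy": 0.006,"dz": 0.1,"spin": 0,"hand": -1},{"dx": 0.004,"dy": 0.006,"dz": 0.11,"spin": 0,"hand": -1},{"dx": 0.004,"dy": 0.006,"dz": 0.115,"spin": 0,"hand": -1},{"dx": 0.004,"dy": 0.006,"dz": 0.115,"spin": 0,"hand": -1}]}}

```text
time: 33.42
ee_pos: [0.6029, -0.2833, 0.0475]
orientation: [[0.932, 0.363, 0.0], [0.363, -0.932, -0.0], [0.0, 0.0, -1.0]]
ft_force: [0.6, -0.4, -0.4]
gripper_width: 0.0329
```

Emit:
{"api": "drive_tool", "payload": {"steps": [{"dx": 0,"dy": 0,"dz": 0.005,"spin": 0,"hand": -1},{"dx": 0,"dy": 0,"dz": 0.01,"spin": 0,"hand": -1},{"dx": 0,"dy": 0,"dz": 0.014,"spin": 0,"hand": -1},{"dx": 0,"dy": 0,"dz": 0.017,"spin": 0,"hand": -1},{"dx": 0,"dy": 0,"dz": 0.017,"spin": 0,"hand": -1}]}}

```text
time: 34.05
ee_pos: [0.603, -0.2834, 0.0437]
orientation: [[0.932, 0.364, 0.001], [0.364, -0.932, -0.001], [0.0, 0.001, -1.0]]
ft_force: [-1.6, -0.2, 5.1]
gripper_width: 0.0328
```

Emit:
{"api": "drive_tool", "payload": {"steps": [{"dx": 0,"dy": 0,"dz": 0,"spin": 0,"hand": -0.15},{"dx": 0,"dy": 0,"dz": 0,"spin": 0,"hand": 0.1},{"dx": 0,"dy": 0,"dz": 0,"spin": 0,"hand": 0.6},{"dx": 0,"dy": 0,"dz": 0,"spin": 0,"hand": 1},{"dx": 0,"dy": 0,"dz": 0,"spin": 0,"hand": 1},{"dx": 0,"dy": 0,"dz": 0,"spin": 0,"hand": 1}]}}

```text
time: 34.8
ee_pos: [0.6028, -0.2833, 0.0431]
orientation: [[0.932, 0.363, 0.0], [0.363, -0.932, -0.0], [-0.0, 0.0, -1.0]]
ft_force: [-1.4, 0.5, -1.0]
gripper_width: 0.0853
```

Emit:
{"api": "drive_tool", "payload": {"steps": [{"dx": 0,"dy": 0,"dz": -0.1,"spin": 0,"hand": 1},{"dx": 0,"dy": 0,"dz": -0.3,"spin": 0,"hand": 1},{"dx": 0,"dy": 0,"dz": -0.5,"spin": 0,"hand": 1},{"dx": 0,"dy": 0,"dz": -0.73,"spin": 0,"hand": 1},{"dx": 0,"dy": 0,"dz": -0.73,"spin": 0,"hand": 1}]}}

```text
time: 35.42
ee_pos: [0.6047, -0.2847, 0.2318]
orientation: [[0.932, 0.364, 0.007], [0.364, -0.932, -0.005], [0.005, 0.008, -1.0]]
ft_force: [0.6, -0.5, 0.1]
gripper_width: 0.0852
```

Emit:
{"api": "drive_tool", "payload": {"steps": [{"dx": -0.7,"dy": 0,"dz": -0.2,"spin": 0,"hand": 1},{"dx": -0.7,"dy": 0,"dz": -0.2,"spin": 0,"hand": 1},{"dx": -0.7,"dy": 0,"dz": -0.2,"spin": 0,"hand": 1},{"dx": -0.7,"dy": 0,"dz": -0.2,"spin": 0,"hand": 1},{"dx": -0.7,"dy": 0,"dz": -0.2,"spin": 0,"hand": 1},{"dx": -0.7,"dy": 0,"dz": -0.2,"spin": 0,"hand": 1}]}}

```text
time: 36.17
ee_pos: [0.4404, -0.3462, 0.2746]
orientation: [[0.931, 0.365, -0.001], [0.365, -0.931, 0.001], [-0.0, -0.001, -1.0]]
ft_force: [-0.1, 0.2, -0.4]
gripper_width: 0.0854
```

```bash
python3 -c "
from h import *
c,P,ok=wlook('pics/w12.png')
loc={'teal_large':(451,-251),'teal_small':(603,-283),'black_large':(445,-81),'black_small':(608,-101)}
def go(P,ok):
  for n,xy in loc.items():
    m=ok&(np.abs(P[...,2]-H(n)-.004)<.004)&(np.hypot(P[...,0]-xy[0]/1000,P[...,1]-xy[1]/1000)<side(n)*.8)
    t=(P[m][:,:2]*1000).astype(np.float32)
    if len(t)>20:
      q=cv2.minAreaRect(t);print(n,np.round(q[0],1),np.round(q[1],1),'%.1f'%sqang(q[2]),len(t),'z %.3f'%np.median(P[m][:,2]))
    wmeas(P,ok,xy,n+'_base')
go(P,ok)
for k in('scene','side'):
  c=read_camera(k);print(k);P,ok=cloud(c);go(P,ok);cv2.imwrite(f'pics/{k}_end.png',c['frame'])
  for n,xy in (('teal_large_no_pump',(434,61)),('black_small_no_pump',(436,336))): wmeas(P,ok,xy,n)
print(arm.sense()['time'])
"
```

```text
teal_large [ 447.9 -253.2] [53.3 54.4] -18.7 2759 z 0.079
teal_large_base c [ 451.  -251.2] size [82.5 82.1] ang -19.3 n 992 z 0.019
teal_small [ 598.6 -285.2] [29.5 35.8] 21.8 984 z 0.059
teal_small_base c [ 597.5 -282.9] size [56.1 64.1] ang 20.8 n 825 z 0.019
black_large [444.5 -82.1] [54.3 55.6] 1.0 3019 z 0.079
black_large_base c [444.4 -82. ] size [82.8 84.3] ang 1.6 n 1320 z 0.019
black_small_base few 0
scene
teal_large [ 449.9 -252.8] [55.6 54.7] -17.8 269 z 0.081
teal_large_base c [ 452.3 -250.8] size [88.3 83.5] ang -17.6 n 352 z 0.020
teal_small [ 603.4 -282.3] [36.9 38.9] 26.4 155 z 0.060
teal_small_base c [ 603.3 -281.6] size [67.2 67.1] ang 22.2 n 305 z 0.020
black_large [445.3 -80.9] [56.6 54.2] 1.4 323 z 0.081
black_large_base c [446.2 -80.7] size [84.7 82.3] ang 0.8 n 388 z 0.020
black_small [ 609.5 -100.6] [37.  35.2] 1.7 187 z 0.060
black_small_base c [ 607.7 -100.9] size [67.4 65.3] ang 3.2 n 370 z 0.020
teal_large_no_pump c [435.6  61.7] size [54.9 54.9] ang 4.9 n 407 z 0.077
black_small_no_pump c [437.5 336.2] size [38.2 35.4] ang 12.5 n 242 z 0.056
side
teal_large [ 449.1 -250.4] [54.1 56.2] -14.3 240 z 0.080
teal_large_base c [ 458.3 -236. ] size [56.9 88.2] ang -16.2 n 236 z 0.019
teal_small [ 602.2 -280.5] [36.2 36.6] 26.8 91 z 0.061
teal_small_base c [ 602.4 -278.7] size [64.2 72.2] ang 21.6 n 175 z 0.020
black_large [445.1 -79.7] [58.  54.1] -0.9 334 z 0.080
black_large_base c [446.1 -80.3] size [84.4 86. ] ang 2.3 n 327 z 0.020
black_small [609.7 -97.9] [35.9 37. ] 3.3 113 z 0.060
black_small_base c [ 608.9 -100.6] size [65.5 69.7] ang 2.3 n 214 z 0.020
teal_large_no_pump c [435.5  62.4] size [54.  56.3] ang 5.9 n 486 z 0.076
black_small_no_pump c [437.7 337.5] size [36.3 37.9] ang 13.7 n 334 z 0.056
36.325
```

View pics/side_end.png

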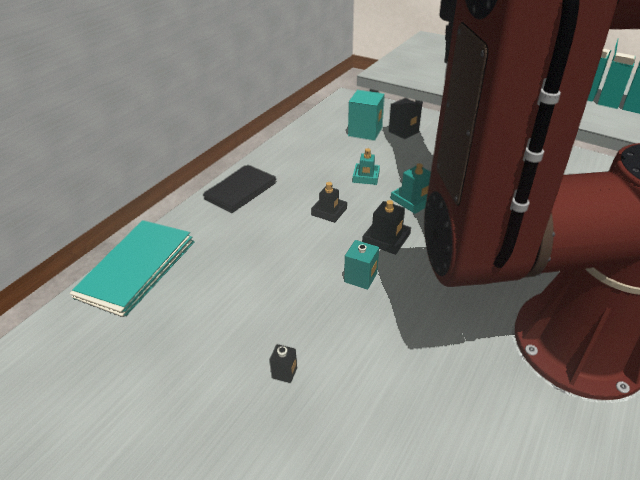

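View pics/w12.png

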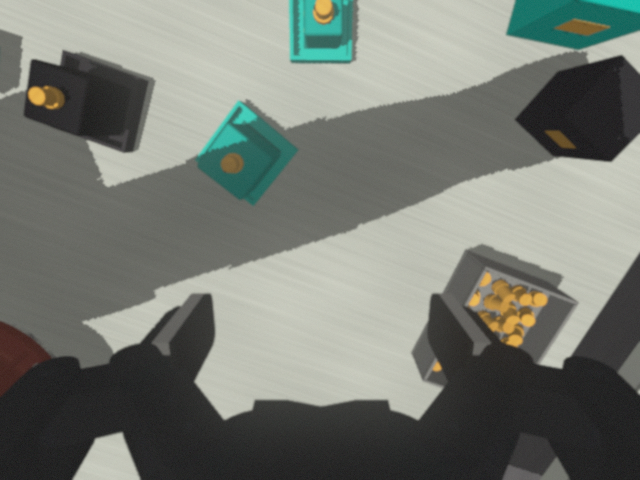

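All four stand in their trays (side view: teal small (367,167), black small (329,203), teal large (413,188), black large (388,226)). The bare-neck bottles at (361,265) and (283,363) have not moved, and the arm is clear. Handing in.

```bash
python3 -c "
from bench import order,arm
print(order.hand_in(), arm.sense()['time'])"
```

```text
the job is handed in; nothing more can be done
the job is handed in; nothing more can be done
```

All four pumped bottles are packed upright in their own trays, and the job was handed in at about 36 s of the 96 s allowed. Each bottle was lowered to light contact (4–7 N) before release.

**Last checks:**
- **Height:** bottle tops sit about 4 mm above their table height, so they rest on the tray floors.
- **Squareness:** the close wrist view shows both large bottles and teal_small within about 1° of the walls. It did not show black_small; the outer cameras put that one within about 1.5° of its tray.
- **Unpumped bottles:** neither moved, beyond measuring noise of 1–2 mm, and nothing fell.

**Where the measurements disagreed:** the coarser outer cameras put teal_small 4–5° off square, from only 90–155 depth points. They also gave 2–3° for some of the others. I trusted the wrist view. One early move call was refused because some keys were missing, and it had no effect on the scene.

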